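# Lock the pastry keeper by running the seam tool along its keys

## Task

Lock the pastry keeper: draw the ball-tipped seam tool out of its dock, put it down and take it again by its black handle, then reach under the clear visor with it and run its ball along the curved row of white keys, starting at the red dot, slowly and with gentle pressure in one unbroken run, until all eight keys are pressed fully home. Work with the tool only: keep the hand off the keeper and leave the shaker, garlic, mug and spice jar where they are. Finally stand the tool level on the worktop, on its ball and foot, clear of the keeper, and let go.

Things in the scene. Friction and masses are not known exactly. Their poses are not given: they have to be found in the camera images.
- keeper: Blue pastry keeper fixed to the worktop, 160 deep (x) x 200 wide (y) x 187 high with its wooden knob. Origin: centre of its underside; x points to its back (away from the robot), y to its left. Front half (x -80 to 0): flat deck 50 above the worktop, with the row of white keys; back half: a bin. A clear visor juts from the bin over the keys.
- visor_edge (a point): Middle of the lower front edge of the clear visor, axes as the keeper's. The visor is 5 thick, 200 wide, 76 above the deck, and runs back from here (x = -102 of the keeper) to the bin at x = 0; no cheeks. No gripper can stand over the keys: there the tool must be held 90 or more behind its ball, in front of this edge.
- key_row (a point): Middle of the arc on which the eight white keys lie, on the deck (50 above the worktop; (-45, 0) of the keeper), axes as the keeper's. The arc has radius 145 about the keeper's (100, 0) and bulges to the front; keys 22 apart, 16 wide across the arc, 20 long along it, rounded ends, on a black strip. A red dot at its left end (+y), beside key 1.
- seam_tool: Hand tool, 0.16 kg, 176 long, standing level on its ball and foot. Origin: at worktop level under its middle; x to the ball end, z up. Straight bar 22 wide (y), 26 high (z 30 to 56), x -86 to +90: black ribbed handle up to x = 30, yellow head beyond. Steel ball under x = 75; rubber foot 36 wide, 16 long under x = -78, both down to z = 0. Balances near x = 0. Pinch the bar across y.
- ball_tip (a point): Lowest point of the seam tool's polished steel ball (20 diameter, on a neck of 12), 75 ahead of the tool's origin; axes as the tool's.
- dock: White sleeve fixed to the worktop, 125 long (x -100 to +25), 60 wide, 78 high, roof's underside 72, inside 48 wide, open only at +x. Origin: on the worktop under the docked tool's origin. The tool stands in it along its x, only the last 65 mm (the head) sticking out: draw it straight out along +x by 125 or more, raised no more than 12, before turning or lifting it.
- salt_shaker: White salt shaker, 37 x 37 x 76, bystander; origin at the centre of its underside.
- garlic: Garlic bulb, about 60 across and high, bystander; origin at its underside.
- mug: Dark and cream mug, 86 x 117 x 99 with handle, bystander; origin at its underside.
- spice_jar: Spice jar with a red cap, 49 across, 108 high, bystander; origin at the centre of its underside.
- key_1 (a joint): Travel of white key 1 (counted from the red dot), m: 0 up, 0.004 home (home counts from 0.003). Its centre is at x = -25, y = 73 mm of the keeper; its crown stands 5 mm over the deck when up, 1 mm when home. It sinks under 1.5 to 3 N and stays where it is left.
- key_2 (a joint): Travel of white key 2 (counted from the red dot), m: 0 up, 0.004 home (home counts from 0.003). Its centre is at x = -35, y = 54 mm of the keeper; its crown stands 5 mm over the deck when up, 1 mm when home. It sinks under 1.5 to 3 N and stays where it is left.
- key_3 (a joint): Travel of white key 3 (counted from the red dot), m: 0 up, 0.004 home (home counts from 0.003). Its centre is at x = -41, y = 33 mm of the keeper; its crown stands 5 mm over the deck when up, 1 mm when home. It sinks under 1.5 to 3 N and stays where it is left.
- key_4 (a joint): Travel of white key 4 (counted from the red dot), m: 0 up, 0.004 home (home counts from 0.003). Its centre is at x = -45, y = 11 mm of the keeper; its crown stands 5 mm over the deck when up, 1 mm when home. It sinks under 1.5 to 3 N and stays where it is left.
- key_5 (a joint): Travel of white key 5 (counted from the red dot), m: 0 up, 0.004 home (home counts from 0.003). Its centre is at x = -45, y = -11 mm of the keeper; its crown stands 5 mm over the deck when up, 1 mm when home. It sinks under 1.5 to 3 N and stays where it is left.
- key_6 (a joint): Travel of white key 6 (counted from the red dot), m: 0 up, 0.004 home (home counts from 0.003). Its centre is at x = -41, y = -33 mm of the keeper; its crown stands 5 mm over the deck when up, 1 mm when home. It sinks under 1.5 to 3 N and stays where it is left.
- key_7 (a joint): Travel of white key 7 (counted from the red dot), m: 0 up, 0.004 home (home counts from 0.003). Its centre is at x = -35, y = -54 mm of the keeper; its crown stands 5 mm over the deck when up, 1 mm when home. It sinks under 1.5 to 3 N and stays where it is left.
- key_8 (a joint): Travel of white key 8 (counted from the red dot), m: 0 up, 0.004 home (home counts from 0.003). Its centre is at x = -25, y = -73 mm of the keeper; its crown stands 5 mm over the deck when up, 1 mm when home. It sinks under 1.5 to 3 N and stays where it is left.
Things that resemble listed ones, but are neither listed nor needed, are in the scene too. What is shaped like the dock but orange is not meant.

How it is judged:
By the outcome, as a careful person would: the job done as asked, in the order asked, and still so for the second after the job is handed in, with the robot touching nothing.
It also fails if it takes over 72 s, if anything falls off the work surface, if the arm or the gripper's body presses on something with over 40 N, if the wrist force passes 120 N, or if a joint passes its speed limit or range.

## Robot

A 6-joint arm with a two-finger parallel gripper is mounted at the origin on a cart in front of the work surface, level with it; the furniture and walls round the work are solid. World frame = base frame: x ahead of the robot, y to its left, z up, the work surface at z = 0. Lengths are in m, angles in rad, forces in N, time in s.
With the tool pointing down it reaches from about 0.35 to 0.85 m from the base axis. Payload 8.1 kg.
Tool frame: the origin (TCP) lies on the centre line of the jaws, within the pads' length; the fingertips stand 8 mm ahead of it and the grasp point (between the pads) lies 11 mm behind it (r.finger_overhang is the distance from the TCP to the fingertips, in m); z points along the fingers, y is the direction in which the jaws open and shut (so a half turn about z gives the same grasp; the last joint's range is limited). The gripper opens to 85 mm and grips with 20 to 120 N. Pads are 22 mm wide; open, the fingers measure 114 mm over their backs; the gripper's body (76 mm by 85 mm) begins 54 mm behind the grasp point. The pads swing forward as they close: fully open they stand 13 mm farther back than shut.
Start: joints at [1.256, 0.13, 1.488, -0, 1.523, -0.085], TCP at [0.137, 0.584, 0.215] pointing down, gripper open.
Joint ranges: [-2.96, 2.96], [-0.89, 2.26], [0.02, 2.5], [-1.34, 4.48], [0, 2.73], [-2.66, 2.66]. Speed limits (rad/s): [2.39, 2.39, 2.79, 3.14, 3.14, 3.14].

## Interface

Orientations are given as a rotation vector (axis times angle).
In Python, from workcell import r gives the robot as it stands.
- The arm moves only by the tool send_rows, never from a script. Its argument "rows" is one flat list of numbers, 6 for each row, row after row: the shift along the tool's x, y, z in cm, then the turn, a rotation vector about the tool's x, y, z in degrees. A call has 1 to 8 rows; each row is the pose to reach, as a shift and turn from the pose commanded when the call began, along the tool's axes at that moment; what a row does not reach only later rows make up. A row lasts 1/12 s, in which the tool goes at most 41.7 mm and 7.16 degrees, less where a joint would pass 70% of its speed; a pose out of reach is approached as far as the arm can. A call with a gripper value outside its range is refused whole. "jaw" is the finger opening in cm, from 0 to 8.54, set as the call begins (left out, the last holds). The fingers move at their own pace and stop on an object; "squeeze" is the grip in N (left out, the last holds). Time passes only in rows, so rows that repeat a pose let the fingers close. It gives the time, the measured TCP pose, the force and the opening at its end, in the units of the state.
- r.sense(): the state, without advancing time (a new reading comes with each control period).
- r.read_camera(name): name is "scene" or "top" or "wrist"; returns the picture (420x560x3 uint8, red, green, blue); there is no depth.
- r.camera_params(name): a dict with "intrinsics" (3x3 intrinsics, pixels), "dist" ([k1, k2, p1, p2, k3] as OpenCV has them; the pictures are not rectified), "extrinsics" (4x4, takes a point from world to camera coordinates). Camera axes: x right, y up, looking along -z (the intrinsics and any distortion apply to the point x, -y, -z); pixel columns grow to the right and rows downward; lengths in m; the calibration is good to about 2 mm. A picture is of the moment at which its call begins: read the wrist's pose just before it. camera_params takes no time and is no camera call; for the wrist camera it gives the pose at the moment of the call.
- r.close_job(): hands the job in, once; it reports no verdict.
The state is a dict: "t": time; "joint_positions": joint angles; "joint_vel": joint speeds; "effort": joint torques, N m; "tcp_pos": TCP position; "tcp_rot": TCP orientation; "force": force on the tool from outside, world axes, zero at the start; "torque": the same for the moment, N m; "grip_width": opening from 0.0 (shut) to 1.0 (fully open).
Only numpy, scipy, OpenCV 4.12 (cv2) and the standard library are available. Lean on these libraries where they do the work, as an engineer would, in place of code of your own. Each camera call takes 0.05 s, during which the arm holds its last target.

## Working session

There is one attempt and no reset: what is moved stays moved. The work goes in short steps, Python scripts to look and compute and a tool call to move; the robot and the scene stay as the last step left them, time stands still between calls to the robot, and variables do not carry over. Pictures are saved under pics/ and viewed, and the job is handed in when it is done.

Besides the shell and the picture viewer there is one more tool, called after "Emit:" by a JSON object that holds its "api" and its "payload". send_rows: Moves the arm, as the interface text tells. Its arguments: {"type":"object","properties":{"rows":{"type":"array"},"jaw":{"type":"number"},"squeeze":{"type":"number"}},"required":["rows"]}

```bash
ls; mkdir -p pics; python3 - <<'E'
from workcell import r
import cv2
s=r.sense();print({k:s[k] for k in s})
for n in ["scene","top","wrist"]:
    p=r.camera_params(n);print(n,p["intrinsics"],p["dist"],p["extrinsics"])
    cv2.imwrite(f"pics/{n}0.png",cv2.cvtColor(r.read_camera(n),cv2.COLOR_RGB2BGR))
E
```

```text
pics
{'t': 0.0, 'joint_positions': array([ 1.25560636e+00,  1.31184101e-01,  1.48930191e+00,  1.69520618e-05,
        1.52301313e+00, -8.54140703e-02]), 'joint_vel': array([-6.32183573e-04,  2.16350078e-05, -1.18286820e-04, -1.46145357e-03,
       -1.61739110e-03,  9.45203255e-05]), 'effort': array([ 1.31646422e-03, -5.69411767e+01, -5.00555384e+01, -3.02343024e-04,
        1.46407768e-02, -3.04678326e-05]), 'tcp_pos': array([0.13645041, 0.58366666, 0.21441835]), 'tcp_rot': array([-3.60093407e-01, -3.12048732e+00,  2.92916851e-03]), 'force': array([ 0.07104161, -0.41159937,  1.26321672]), 'torque': array([-0.01116932,  0.003508  , -0.02651874]), 'grip_width': 1.0014585636520508}
scene [[392.39061691   0.         275.14785789]
 [  0.         392.39061691 217.31499649]
 [  0.           0.           1.        ]] [-0.01448943  0.          0.          0.          0.        ] [[-8.79288339e-01 -4.76289106e-01  8.39596660e-04  6.12759736e-01]
 [ 2.27571934e-01 -4.18575957e-01  8.79207133e-01 -6.27761371e-02]
 [-4.18405345e-01  7.73267648e-01  4.76438991e-01 -1.15008227e+00]
 [ 0.00000000e+00  0.00000000e+00  0.00000000e+00  1.00000000e+00]]
top [[524.43989851   0.         277.6286203 ]
 [  0.         524.43989851 213.49270331]
 [  0.           0.           1.        ]] [-0.08594612  0.          0.          0.          0.        ] [[ 0.03241095 -0.99946383 -0.00464522  0.33398676]
 [ 0.977735    0.03074155  0.20757945 -0.52400884]
 [-0.20732535 -0.01126964  0.97820713 -1.11365962]
 [ 0.          0.          0.          1.        ]]
wrist [[367.73421665   0.         283.36949286]
 [  0.         367.73421665 210.3247637 ]
 [  0.           0.           1.        ]] [0.03196708 0.         0.         0.         0.        ] [[ 0.22713976  0.9738598  -0.0021485  -0.59815024]
 [-0.94098595  0.21890291 -0.25812198  0.03326284]
 [-0.25090431  0.06065147  0.96610995 -0.37821367]
 [ 0.          0.          0.          1.        ]]
```

View pics/scene0.png

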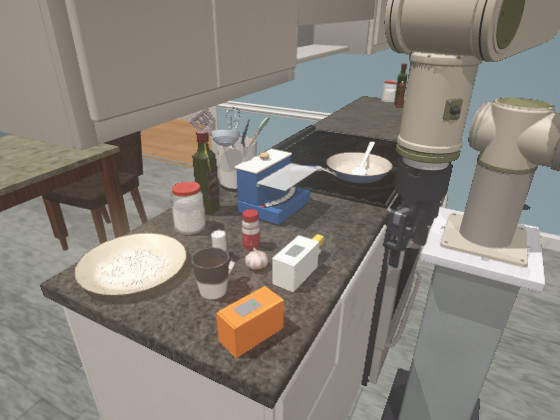

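View pics/top0.png

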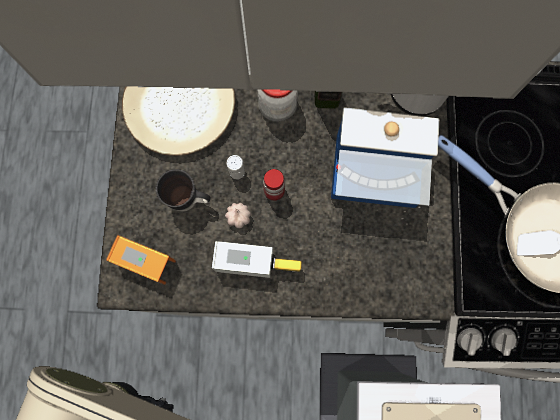

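View pics/wrist0.png

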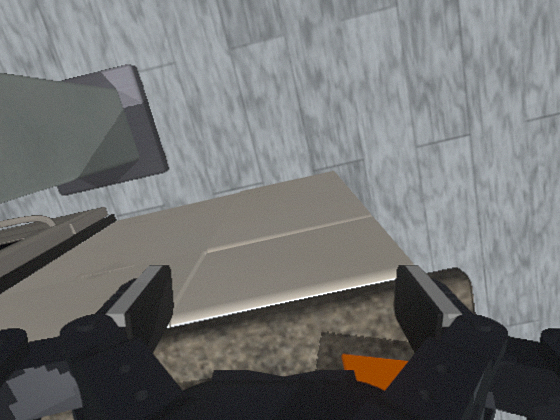

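Candidates in the top view:
- Dock: the white sleeve at (242,259). The orange one at (139,259) is the decoy.
- Tool: the yellow head at (288,265).
- Keeper: at (385,160).
- Spice jar: the red cap at (274,182), not the large jar at (277,90).

I'll check the dock and keeper in a close crop.

```bash
cat > h.py <<'E'
import numpy as np, cv2
from workcell import r
from scipy.spatial.transform import Rotation as R
def ray(p,uv):
    uv=np.array(uv,float).reshape(-1,1,2)
    n=cv2.undistortPoints(uv,p["intrinsics"],np.array(p["dist"])).reshape(-1,2)
    E=p["extrinsics"];d=np.c_[n[:,0],-n[:,1],-np.ones(len(n))]@E[:3,:3]
    return -E[:3,:3].T@E[:3,3],d
def onz(p,uv,z):
    o,d=ray(p,uv);return o+d*((z-o[2])/d[:,2])[:,None]
def proj(p,X):
    X=np.atleast_2d(X);E=p["extrinsics"];c=X@E[:3,:3].T+E[:3,3]
    return cv2.projectPoints(c*[1,-1,-1],np.zeros(3),np.zeros(3),p["intrinsics"],np.array(p["dist"]))[0].reshape(-1,2)
def save(n,im): cv2.imwrite(f"pics/{n}.png",cv2.cvtColor(im,cv2.COLOR_RGB2BGR))
E
python3 - <<'E'
import cv2
t=cv2.imread("pics/top0.png")
a=cv2.resize(t[235:285,200:310],None,fx=7,fy=7,interpolation=cv2.INTER_CUBIC)
b=cv2.resize(t[105:215,325:445],None,fx=5,fy=5,interpolation=cv2.INTER_CUBIC)
cv2.imwrite("pics/ca.png",a);cv2.imwrite("pics/cb.png",b)
E
```

```text
(no output)
```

View pics/ca.png

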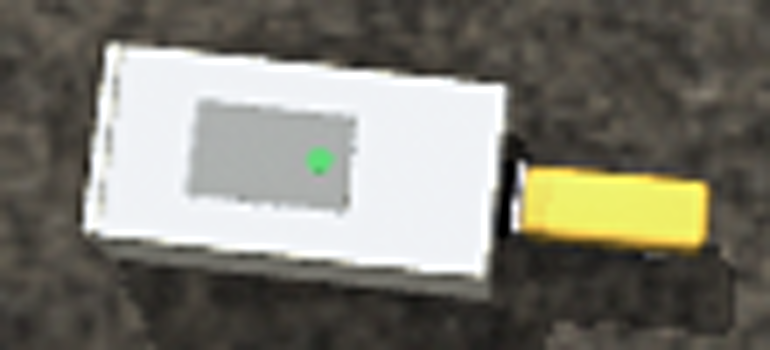

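View pics/cb.png

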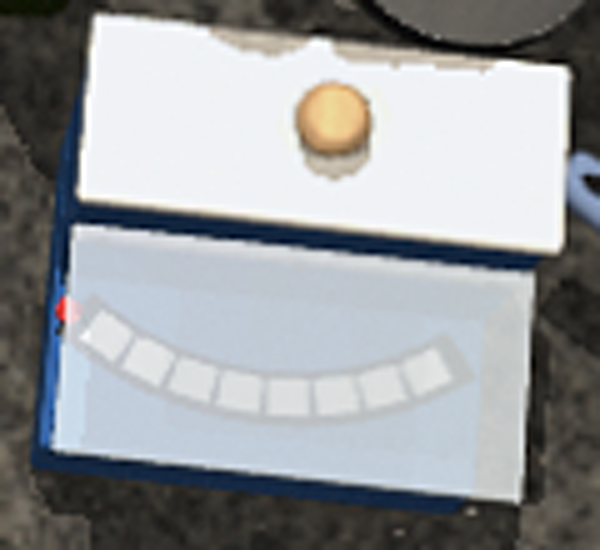

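```bash
python3 - <<'E'
from h import *
p=r.camera_params("top")
f=lambda c,s,o:(np.array(c)+.5)/s-.5+np.array(o)
D=onz(p,f([(110,45),(505,86),(487,275),(85,233)],7,(200,235)),.078)
print("dock roof",D.round(4));print(np.linalg.norm(np.diff(D,axis=0),axis=1))
ax=(D[1]+D[2]-D[0]-D[3]);yaw=np.degrees(np.arctan2(ax[1],ax[0]));u=ax/np.linalg.norm(ax)
front=(D[1]+D[2])/2; back=(D[0]+D[3])/2
print("yaw",yaw,"origin est",front-u*.025,back+u*.1)
H=onz(p,f([(524,168),(709,183),(700,248),(520,240)],7,(200,235)),.056)
print("head",H.round(4),"end mid",(H[1]+H[2])/2, "->origin",(H[1]+H[2])/2-u*.09)
K=onz(p,f([(107,335),(148,362),(193,380),(241,392),(289,397),(337,395),(386,387),(430,368)],5,(325,105)),.055)
m=np.array([(-25,73),(-35,54),(-41,33),(-45,11),(-45,-11),(-41,-33),(-35,-54),(-25,-73)])/1000
A=m-m.mean(0);B=K[:,:2]-K[:,:2].mean(0)
U,S,V=np.linalg.svd(A.T@B);Rm=(V.T@U.T);ky=np.degrees(np.arctan2(Rm[1,0],Rm[0,0]))
t=K[:,:2].mean(0)-Rm@m.mean(0)
print("keeper",t,ky,"res",((m@Rm.T+t)-K[:,:2]).round(4).tolist())
# checks: deck front edge, lid corners
print(proj(p,np.c_[(np.array([(-.102,.1),(-.102,-.1),(0,.1),(0,-.1)])@Rm.T+t),[.131]*4]))
print("bystanders",onz(p,[(235,160),(274,178),(237,214),(178,190)],0.07).round(3))
E
```

```text
dock roof [[0.4432 0.4833 0.078 ]
 [0.4344 0.3607 0.078 ]
 [0.376  0.3641 0.078 ]
 [0.3847 0.4878 0.078 ]]
[0.12298891 0.05849865 0.1239467 ]
yaw -94.08349676909724 origin est [0.40697479 0.38733741 0.078     ] [0.40686568 0.38580908 0.078     ]
head [[0.4119 0.3543 0.056 ]
 [0.409  0.2963 0.056 ]
 [0.3886 0.2986 0.056 ]
 [0.3893 0.3548 0.056 ]] end mid [0.39879629 0.2974522  0.056     ] ->origin [0.4052052  0.38722372 0.056     ]
keeper [0.63442562 0.12307831] -4.232755779208448 res [[-0.0005, -0.0006], [0.0002, -0.0002], [0.0005, -0.0002], [-0.0002, -0.0001], [-0.0002, -0.0002], [0.0005, -0.0005], [0.0004, 0.0006], [-0.0007, 0.0012]]
[[335.09095368 195.24313497]
 [429.57715155 205.04744756]
 [338.98845481 149.30673663]
 [431.58941629 158.97328815]]
bystanders [[0.63  0.45  0.07 ]
 [0.591 0.361 0.07 ]
 [0.506 0.44  0.07 ]
 [0.557 0.574 0.07 ]]
```

Measured so far:
- Keeper at (0.634, 0.123), yaw −4.2°. The visor edge reprojects within 1 px.
- Dock at (0.406, 0.387), yaw −94°. Its size comes out at 123×58, against 125×60 given.

The crop shows the white dock with the yellow head sticking out, and the red dot at the keys' left end. Next I work out the first move.

```bash
cat >> h.py <<'E'
def pose(yaw_jaw_deg,pitch=0):  # tool down, jaw(y) axis at world angle; pitch unused
    a=np.radians(yaw_jaw_deg);y=np.array([np.cos(a),np.sin(a),0]);z=np.array([0,0,-1.]);x=np.cross(y,z)
    return np.c_[x,y,z]
def delta(pos,jawdeg,s=None,Rt=None):
    s=s or r.sense();Rc=R.from_rotvec(s["tcp_rot"]).as_matrix()
    Rt=pose(jawdeg) if Rt is None else Rt
    d=Rc.T@(np.array(pos)-s["tcp_pos"])*100
    w=np.degrees(R.from_matrix(Rc.T@Rt).as_rotvec())
    print("row",d.round(2),w.round(1));return d,w
def st():
    s=r.sense();Rc=R.from_rotvec(s["tcp_rot"]).as_matrix()
    print("t",round(s["t"],2),"pos",s["tcp_pos"].round(4),"jaw",round(np.degrees(np.arctan2(Rc[1,1],Rc[0,1])),2),"zax",Rc[:,2].round(3),"F",s["force"].round(2),"T",s["torque"].round(3),"grip",round(s["grip_width"]*8.54,2),"q",np.degrees(s["joint_positions"]).round(0));return s
E
python3 - <<'E'
from h import *
st();delta((0.4015,0.327,0.15),-4.1)
E
```

```text
t 0.15 pos [0.1365 0.5838 0.2147] jaw 76.83 zax [-0.    -0.001 -1.   ] F [-0.51 -0.24 -0.02] T [-0.043  0.014 -0.011] grip 8.54 q [72.  8. 85. -0. 87. -5.]
row [-31.65 -18.96   6.49] [-0.1  0.1 80.9]
```

Emit:
{"api": "send_rows", "payload": {"rows": [-4,-2.4,0.8,0,0,7,-8,-4.8,1.6,0,0,14,-12,-7.2,2.4,0,0,21,-16,-9.6,3.2,0,0,28,-20,-12,4,0,0,35,-24,-14.4,4.8,0,0,42,-28,-16.8,5.6,0,0,49,-31.65,-18.96,6,0,0,56], "jaw": 6}}

```text
t: 0.82
tcp_pos: [0.3734, 0.3536, 0.16]
tcp_rot: [-1.791, -2.581, 0.001]
force: [0.1, 1.3, -0.4]
grip_width: 0.701
```

```bash
python3 - <<'E'
from h import *
st();delta((0.4015,0.327,0.15),-4.1)
E
```

```text
t 0.82 pos [0.3734 0.3536 0.16  ] jaw 20.5 zax [-0.001 -0.    -1.   ] F [ 0.13  1.26 -0.39] T [ 0.034  0.039 -0.006] grip 5.99 q [ 38.  -4. 103.   0.  81.  17.]
row [-3.47  1.7   1.  ] [-0.   0.  24.6]
```

Emit:
{"api": "send_rows", "payload": {"rows": [0,0,0.25,0,0,7,0,0,0.5,0,0,14,0,0,0.5,0,0,21,0,0,0.5,0,0,25,0,0,0.5,0,0,25]}}

```text
t: 1.23
tcp_pos: [0.3727, 0.355, 0.1554]
tcp_rot: [-2.305, -2.135, 0.001]
force: [-0.1, -0.5, -0.3]
grip_width: 0.703
```

```bash
python3 - <<'E'
from h import *
st();delta((0.4015,0.327,0.033),-4.1)
p=r.camera_params("wrist");save("w1",r.read_camera("wrist"))
E
```

```text
t 1.23 pos [0.3727 0.355  0.1554] jaw -4.38 zax [-0.001 -0.    -1.   ] F [-0.08 -0.53 -0.31] T [ 0.007 -0.014 -0.023] grip 6.0 q [ 38.  -4. 103.   0.  81.  42.]
row [-2.57  3.1  12.24] [-0.   0.  -0.3]
```

View pics/w1.png

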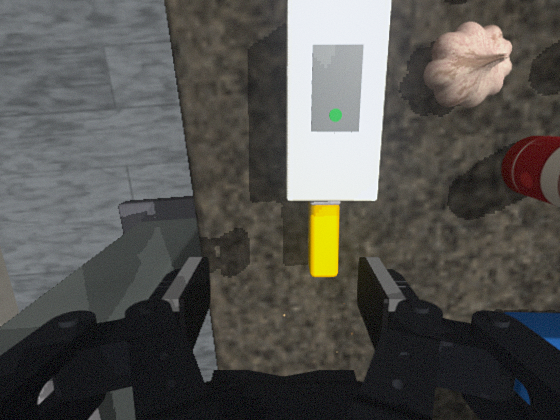

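Wrist view shows the yellow head from (312,204) to (324,276) between the open jaws. I'll measure it from this view.

```bash
python3 - <<'E'
from h import *
p=r.camera_params("wrist");im=cv2.imread("pics/w1.png")
m=cv2.inRange(cv2.cvtColor(im,cv2.COLOR_BGR2HSV),(20,150,170),(35,255,255))
c=max(cv2.findContours(m,0,2)[0],key=cv2.contourArea);b=cv2.boxPoints(cv2.minAreaRect(c));print(b)
X=onz(p,b,.056);print(X.round(4))
w=onz(p,[(288,200),(377,201),(288,0),(391,0)],.078);print("dock",w.round(4))
E
```

```text
[[311. 205.]
 [339. 205.]
 [339. 276.]
 [311. 276.]]
[[0.3917 0.3533 0.056 ]
 [0.4119 0.3518 0.056 ]
 [0.4101 0.2962 0.056 ]
 [0.3888 0.2976 0.056 ]]
dock [[0.3755 0.3634 0.078 ]
 [0.4338 0.3586 0.078 ]
 [0.3834 0.4802 0.078 ]
 [0.4418 0.4758 0.078 ]]
```

Emit:
{"api": "send_rows", "payload": {"rows": [-1.3,1.55,2,0,0,0,-2.57,3.1,4,0,0,0,-2.57,3.1,6,0,0,0,-2.57,3.1,8,0,0,0,-2.57,3.1,10,0,0,0,-2.57,3.1,11.2,0,0,0,-2.57,3.1,12.2,0,0,0,-2.57,3.1,12.2,0,0,0]}}

```text
t: 1.95
tcp_pos: [0.4003, 0.3267, 0.0316]
tcp_rot: [-2.299, -2.141, 0.005]
force: [-1.1, -0.0, 0.9]
grip_width: 0.702
```

```bash
python3 - <<'E'
from h import *
st();delta((0.4015,0.327,0.033),-4.1)
E
```

```text
t 1.95 pos [0.4003 0.3267 0.0316] jaw -4.07 zax [-0.003 -0.002 -1.   ] F [-1.12 -0.03  0.86] T [-0.01   0.035  0.016] grip 5.99 q [ 34.   5. 108.  -0.  67.  38.]
row [ 0.03  0.11 -0.14] [-0.2  0.1  0. ]
```

Close the jaws.

Emit:
{"api": "send_rows", "payload": {"rows": [0,0,0,0,0,0,0,0,0,0,0,0,0,0,0,0,0,0,0,0,0,0,0,0,0,0,0,0,0,0,0,0,0,0,0,0], "jaw": 0.5, "squeeze": 70}}

```text
t: 2.45
tcp_pos: [0.4029, 0.3283, 0.0353]
tcp_rot: [2.3, 2.139, 0.004]
force: [-0.2, -0.6, 7.3]
grip_width: 0.223
```

```bash
python3 - <<'E'
from h import *
s=st();u=np.array([np.cos(np.radians(-94.1)),np.sin(np.radians(-94.1)),0]);delta(s["tcp_pos"]+[0,0,.004],-4.1);delta(s["tcp_pos"]+[0,0,.005]+.15*u,-4.1)
E
```

```text
t 2.45 pos [0.4029 0.3283 0.0353] jaw -4.16 zax [ 0.002  0.002 -1.   ] F [-0.17 -0.65  7.32] T [-0.048  0.068  0.063] grip 1.9 q [ 34.   5. 108.  -0.  67.  38.]
row [ 0.   0.  -0.4] [ 0.1 -0.1 -0.1]
row [-15.     0.02  -0.53] [ 0.1 -0.1 -0.1]
```

Emit:
{"api": "send_rows", "payload": {"rows": [0,0,-0.2,0,0,0,0,0,-0.4,0,0,0,-0.5,0,-0.5,0,0,0,-1,0,-0.5,0,0,0]}}

```text
t: 2.78
tcp_pos: [0.4009, 0.3172, 0.0388]
tcp_rot: [2.3, 2.14, -0.0]
force: [-0.3, -0.8, -1.3]
grip_width: 0.226
```

```bash
python3 - <<'E'
from h import *
s=st()
save("s2",r.read_camera("scene"))
im=cv2.imread("pics/s2.png")[220:300,260:340];cv2.imwrite("pics/s2c.png",cv2.resize(im,None,fx=7,fy=7))
E
```

```text
t 2.78 pos [0.4009 0.3172 0.0388] jaw -4.13 zax [-0. -0. -1.] F [-0.3  -0.76 -1.32] T [-0.082  0.011 -0.008] grip 1.93 q [ 33.   3. 109.  -0.  68.  37.]
```

View pics/s2c.png

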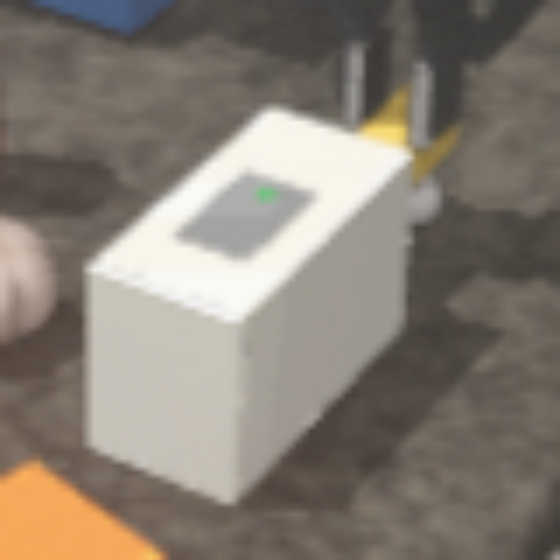

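Emit:
{"api": "send_rows", "payload": {"rows": [-1,0,0,0,0,0,-2.5,0,0,0,0,0,-4.5,0,0,0,0,0,-6.5,0,0,0,0,0,-8.5,0,0,0,0,0,-10.5,0,0,0,0,0,-12.5,0,0,0,0,0,-14,0,0,0,0,0]}}

```text
t: 3.5
tcp_pos: [0.3901, 0.1759, 0.0383]
tcp_rot: [2.301, 2.139, -0.002]
force: [1.1, 0.3, -0.4]
grip_width: 0.225
```

```bash
python3 - <<'E'
from h import *
s=st()
save("s3",r.read_camera("scene"));save("t3",r.read_camera("top"))
im=cv2.imread("pics/s3.png")[180:300,230:390];im=cv2.resize(im,None,fx=4,fy=4)
im2=cv2.resize(cv2.imread("pics/t3.png")[200:330,200:360],None,fx=4,fy=4)
cv2.imwrite("pics/s3c.png",im);cv2.imwrite("pics/t3c.png",im2)
E
```

```text
t 3.5 pos [0.3901 0.1759 0.0383] jaw -4.19 zax [-0.001 -0.001 -1.   ] F [ 1.05  0.31 -0.44] T [-0.089  0.045 -0.005] grip 1.92 q [ 17. -10. 122.  -0.  68.  22.]
```

View pics/s3c.png

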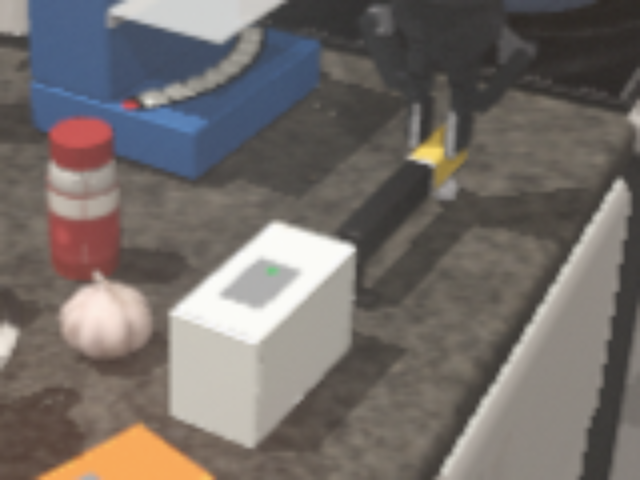

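View pics/t3c.png

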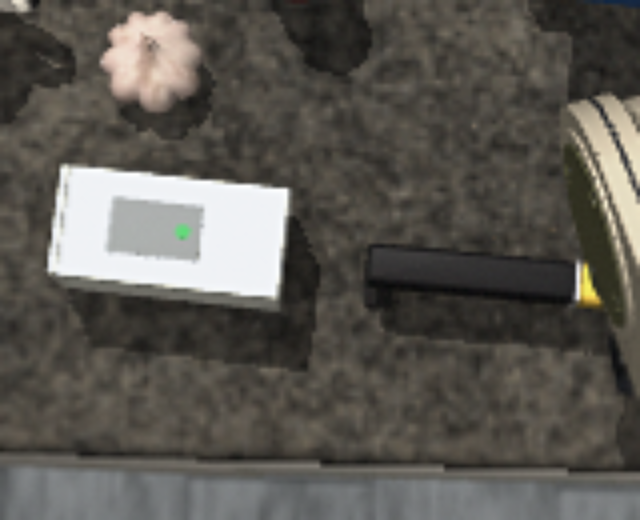

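Tool is fully drawn out (the handle end is well clear of the mouth). Set it down and release.

Emit:
{"api": "send_rows", "payload": {"rows": [0,0,0.1,0,0,0,0,0,0.2,0,0,0,0,0,0.3,0,0,0,0,0,0.4,0,0,0,0,0,0.45,0,0,0,0,0,0.45,0,0,0]}}

```text
t: 4.1
tcp_pos: [0.3914, 0.1783, 0.0352]
tcp_rot: [2.299, 2.14, 0.0]
force: [-2.9, -3.4, 10.4]
grip_width: 0.221
```

```bash
python3 - <<'E'
from h import *
s=st()
E
```

```text
t 4.1 pos [0.3914 0.1783 0.0352] jaw -4.1 zax [ 0.001 -0.    -1.   ] F [-2.89 -3.43 10.4 ] T [-0.58   0.678  0.031] grip 1.88 q [ 18. -10. 122.  -0.  68.  22.]
```

Emit:
{"api": "send_rows", "payload": {"rows": [0,0,0,0,0,0,0,0,0,0,0,0,0,0,0,0,0,0,0,0,-1.5,0,0,0,0,0,-4.5,0,0,0,4,0,-8,0,0,0,6,0,-8,0,0,0,6,0,-8,0,0,0], "jaw": 5.5}}

```text
t: 4.77
tcp_pos: [0.3976, 0.2425, 0.1181]
tcp_rot: [2.299, 2.141, 0.012]
force: [0.8, 0.5, 0.8]
grip_width: 0.644
```

```bash
python3 - <<'E'
from h import *
s=st()
p=r.camera_params("wrist");im=r.read_camera("wrist");save("w4",im)
save("t4",r.read_camera("top"))
cv2.imwrite("pics/t4c.png",cv2.resize(cv2.imread("pics/t4.png")[200:330,200:360],None,fx=4,fy=4))
E
```

```text
t 4.77 pos [0.3976 0.2425 0.1181] jaw -4.08 zax [ 0.006  0.005 -1.   ] F [0.79 0.49 0.82] T [ 0.014 -0.02  -0.014] grip 5.5 q [ 25. -10. 113.   0.  77.  29.]
```

View pics/w4.png

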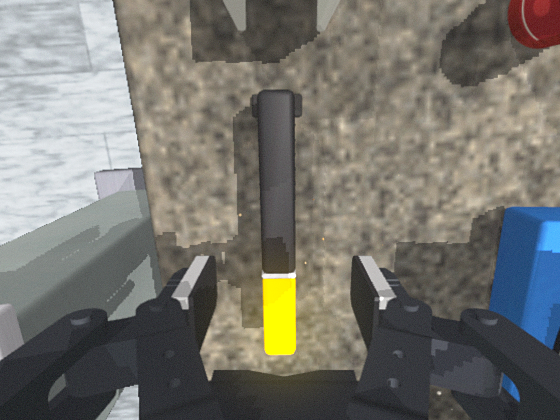

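View pics/t4c.png

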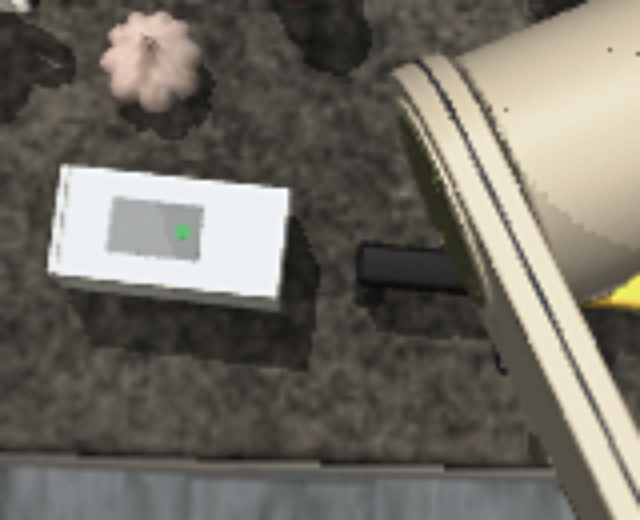

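Wrist view shows the tool standing upright, tail at (277,91) and head end at (279,355), with the handle free.

```bash
python3 - <<'E'
from h import *
s=st();p=r.camera_params("wrist")
X=onz(p,[(277,91),(280,355),(278.5,275)],.056);print(X.round(4))
v=(X[1]-X[0])[:2];print(np.linalg.norm(v),np.degrees(np.arctan2(v[1],v[0])))
v/=np.linalg.norm(v)
o=(X[0][:2]+v*.086+X[1][:2]-v*.09)/2;print("origin",o)
for x in(-25,-28):print(o+v*x/1000)
yaw=np.degrees(np.arctan2(v[1],v[0]))
g=o+v*-.027
delta((*g,.034),yaw+90)
E
```

```text
t 4.87 pos [0.3953 0.2387 0.1145] jaw -4.03 zax [ 0.001  0.    -1.   ] F [-0.06  0.21 -0.48] T [-0.038  0.021 -0.018] grip 5.54 q [ 25. -10. 113.  -0.  77.  29.]
[[0.3963 0.3143 0.056 ]
 [0.3857 0.1441 0.056 ]
 [0.3889 0.2027 0.056 ]]
0.17061105065131585 -93.56653651757395
origin [0.39109087 0.23120376]
[0.39264606 0.25615534]
[0.39283268 0.25914953]
row [ 1.92 -0.39  8.05] [ 0.  -0.  -0.5]
```

```bash
python3 - <<'E'
from h import *
s=st();p=r.camera_params("wrist");im=r.read_camera("wrist");save("w5",im)
hsv=cv2.cvtColor(im,cv2.COLOR_RGB2HSV)
m=cv2.inRange(hsv,(20,150,170),(35,255,255))
c=max(cv2.findContours(m,0,2)[0],key=cv2.contourArea);b=cv2.boxPoints(cv2.minAreaRect(c));X=onz(p,b,.056);print(b,X.round(4))
sub=cv2.inRange(im,(0,0,0),(255,255,255))
cv2.imwrite("pics/w5c.png",cv2.resize(cv2.imread("pics/w5.png")[70:370,220:340],None,fx=2,fy=2))
E
```

```text
t 4.87 pos [0.3953 0.2387 0.1145] jaw -4.03 zax [ 0.001  0.    -1.   ] F [-0.06  0.21 -0.48] T [-0.038  0.021 -0.018] grip 5.54 q [ 25. -10. 113.  -0.  77.  29.]
[[266. 274.]
 [299. 274.]
 [299. 351.]
 [266. 351.]] [[0.381  0.2039 0.056 ]
 [0.402  0.2025 0.056 ]
 [0.3987 0.1463 0.056 ]
 [0.3764 0.1478 0.056 ]]
```

View pics/w5c.png

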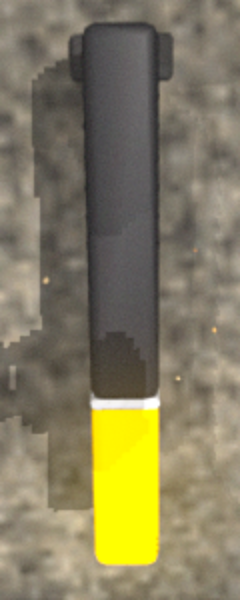

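```bash
python3 - <<'E'
from h import *
s=st();p=r.camera_params("wrist")
X=onz(p,[(280.3,81),(282.8,352),(283,270)],.056);print(X.round(4))
v=(X[1]-X[0])[:2];L=np.linalg.norm(v);v/=L
yaw=np.degrees(np.arctan2(v[1],v[0]));print(L,yaw)
o=(X[0][:2]+v*.086+X[1][:2]-v*.09)/2;print("origin",o)
g=o+v*-.027
delta((*g,.034),yaw+90)
E
```

```text
t 4.92 pos [0.3947 0.2377 0.1136] jaw -4.09 zax [-0.001 -0.001 -1.   ] F [-0.65 -0.04 -0.36] T [0.005 0.005 0.038] grip 5.5 q [ 25. -10. 114.  -0.  77.  29.]
[[0.3979 0.3183 0.056 ]
 [0.387  0.1458 0.056 ]
 [0.3913 0.2053 0.056 ]]
0.17287638714639567 -93.61283532189363
origin [0.39253096 0.2340734 ]
row [ 2.33 -0.2   7.96] [-0.1  0.  -0.5]
```

Emit:
{"api": "send_rows", "payload": {"rows": [1.2,-0.1,0,0,0,0,2.3,-0.2,2,0,0,0,2.3,-0.2,4,0,0,0,2.3,-0.2,6,0,0,0,2.3,-0.2,7,0,0,0,2.3,-0.2,7.8,0,0,0,2.3,-0.2,7.8,0,0,0,2.3,-0.2,7.8,0,0,0]}}

```text
t: 5.58
tcp_pos: [0.3949, 0.2606, 0.0363]
tcp_rot: [-2.301, -2.139, 0.001]
force: [-0.1, 0.4, -0.6]
grip_width: 0.644
```

```bash
python3 - <<'E'
from h import *
s=st();delta((.3942,.261,.036),-3.8)
save("s6",r.read_camera("scene"))
cv2.imwrite("pics/s6c.png",cv2.resize(cv2.imread("pics/s6.png")[180:300,270:390],None,fx=5,fy=5))
E
```

```text
t 5.58 pos [0.3949 0.2606 0.0363] jaw -4.19 zax [-0.001 -0.    -1.   ] F [-0.05  0.36 -0.57] T [ 0.024 -0.002  0.019] grip 5.5 q [ 27.  -3. 115.  -0.  67.  31.]
row [ 0.03 -0.07  0.03] [-0.   0.  -0.4]
```

View pics/s6c.png

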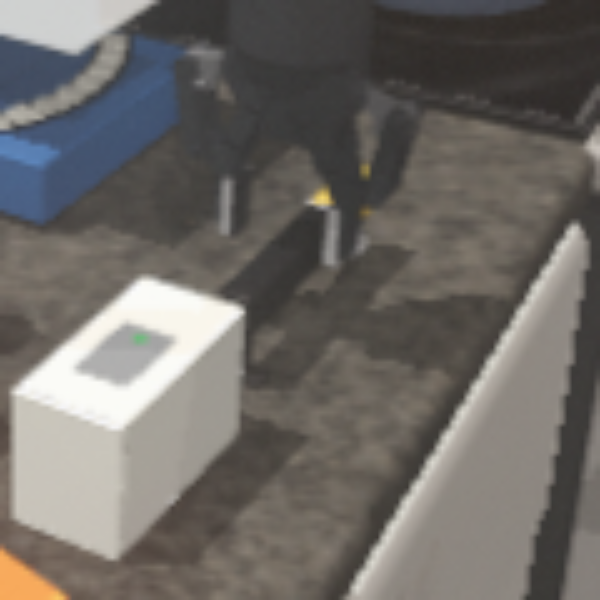

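Emit:
{"api": "send_rows", "payload": {"rows": [0,0,0,0,0,0,0,0,0,0,0,0,0,0,0,0,0,0,0,0,0,0,0,0,0,0,0,0,0,0,0,0,0,0,0,0], "jaw": 0.5, "squeeze": 110}}

```text
t: 6.13
tcp_pos: [0.3959, 0.2612, 0.0378]
tcp_rot: [2.3, 2.139, 0.003]
force: [-1.4, -1.7, 7.2]
grip_width: 0.192
```

```bash
python3 - <<'E'
from h import *
s=st()
E
```

```text
t 6.13 pos [0.3959 0.2612 0.0378] jaw -4.16 zax [ 0.002  0.001 -1.   ] F [-1.39 -1.71  7.16] T [-0.292  0.309  0.099] grip 1.64 q [ 27.  -3. 115.  -0.  67.  31.]
```

Emit:
{"api": "send_rows", "payload": {"rows": [0,0,-0.8,0,0,0,0,0,-2.4,0,0,0,0,0,-4.4,0,0,0,0,0,-6.4,0,0,0,0,0,-8.2,0,0,0,0,0,-9.6,0,0,0,0,0,-10,0,0,0,0,0,-10,0,0,0]}}

```text
t: 6.8
tcp_pos: [0.3959, 0.2614, 0.138]
tcp_rot: [2.3, 2.139, 0.005]
force: [0.7, -0.3, -1.5]
grip_width: 0.184
```

```bash
python3 - <<'E'
from h import *
s=st();save("s7",r.read_camera("scene"))
cv2.imwrite("pics/s7c.png",cv2.resize(cv2.imread("pics/s7.png")[140:280,260:400],None,fx=4,fy=4))
a=np.radians(-4.23);Rk=np.array([[np.cos(a),-np.sin(a)],[np.sin(a),np.cos(a)]])
g=Rk@[-.232,.078]+[.6344,.1231];print(g);delta((*g,.14),85.77)
E
```

```text
t 6.8 pos [0.3959 0.2614 0.138 ] jaw -4.16 zax [ 0.003  0.001 -1.   ] F [ 0.69 -0.3  -1.51] T [ 0.079 -0.041  0.052] grip 1.58 q [ 27. -10. 110.   0.  79.  31.]
[0.40878528 0.21799994]
row [-4.19  1.68 -0.35] [  0.1   0.  -89.9]
```

View pics/s7c.png

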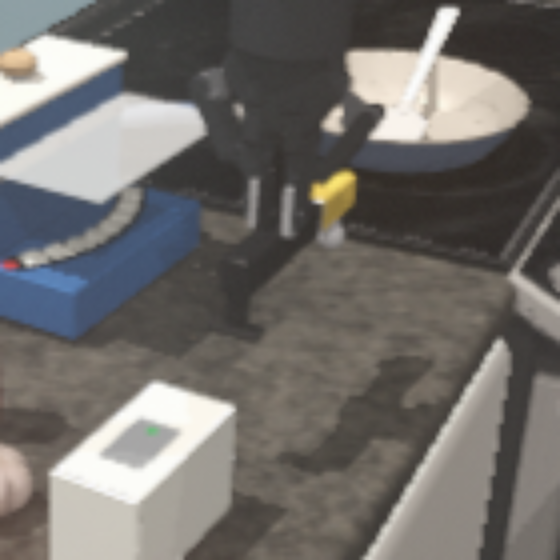

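Lifted and level. Now turn it to face the keeper.

Emit:
{"api": "send_rows", "payload": {"rows": [-0.4,0.2,0,0,0,-5,-0.9,0.4,0,0,0,-11,-1.3,0.5,0,0,0,-17,-1.8,0.7,0,0,0,-24,-2.2,0.9,0,0,0,-31,-2.7,1.1,0,0,0,-38,-3.1,1.3,0,0,0,-45,-3.6,1.4,0,0,0,-51]}}

```text
t: 7.52
tcp_pos: [0.4054, 0.2233, 0.1345]
tcp_rot: [-1.146, -2.923, 0.003]
force: [0.2, -0.5, -2.3]
grip_width: 0.185
```

```bash
python3 - <<'E'
from h import *
s=st();delta((.4088,.218,.12),85.77)
E
```

```text
t 7.52 pos [0.4054 0.2233 0.1345] jaw 47.19 zax [-0.003 -0.001 -1.   ] F [ 0.19 -0.47 -2.25] T [ 0.041  0.018 -0.007] grip 1.58 q [ 22. -11. 112.   0.  79. -25.]
row [-0.61 -0.15  1.45] [ -0.1  -0.1 -38.6]
```

Emit:
{"api": "send_rows", "payload": {"rows": [-0.1,0,0,0,0,-7,-0.3,-0.1,0,0,0,-14,-0.4,-0.1,0,0,0,-21,-0.5,-0.1,0,0,0,-28,-0.6,-0.1,0.3,-0.1,-0.1,-34,-0.6,-0.1,0.6,-0.1,-0.1,-38.6,-0.6,-0.1,0.8,-0.1,-0.1,-38.6,-0.6,-0.1,0.8,-0.1,-0.1,-38.6]}}

```text
t: 8.18
tcp_pos: [0.4088, 0.2186, 0.1264]
tcp_rot: [-0.129, -3.138, 0.001]
force: [0.1, -1.6, -1.3]
grip_width: 0.189
```

```bash
python3 - <<'E'
from h import *
s=st();delta((.4088,.218,.12),85.77)
p=r.camera_params("wrist");save("w8",r.read_camera("wrist"));save("s8",r.read_camera("scene"))
cv2.imwrite("pics/s8c.png",cv2.resize(cv2.imread("pics/s8.png")[130:270,220:380],None,fx=4,fy=4))
E
```

```text
t 8.18 pos [0.4088 0.2186 0.1264] jaw 85.28 zax [-0.001 -0.    -1.   ] F [ 0.15 -1.6  -1.33] T [0.073 0.006 0.031] grip 1.61 q [ 22. -11. 112.  -0.  78. -63.]
row [-0.01 -0.06  0.64] [-0.  -0.  -0.5]
```

View pics/w8.png

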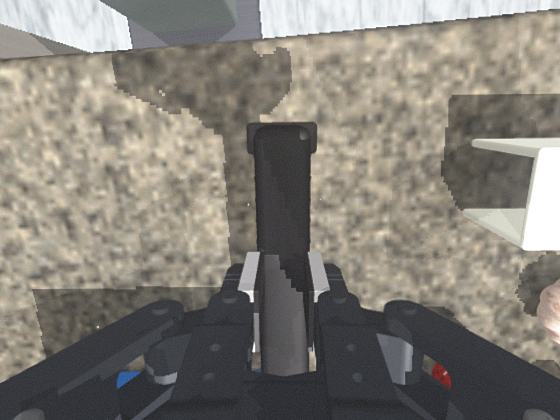

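View pics/s8c.png

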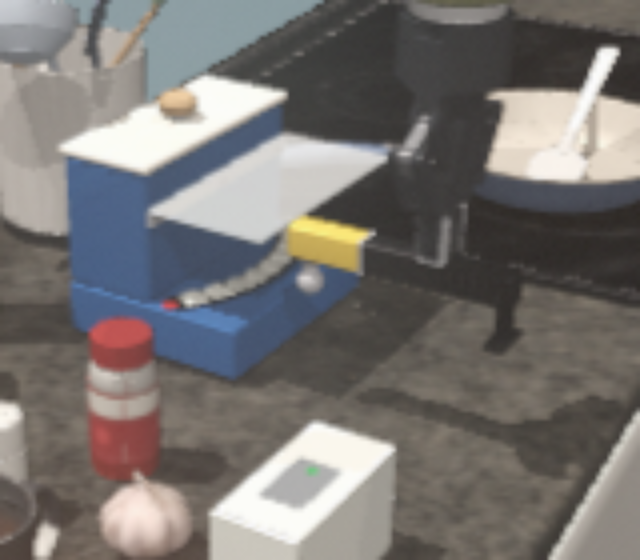

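```bash
python3 - <<'E'
from h import *
s=r.sense();p=r.camera_params("scene")
a=np.radians(85.28-90);d=np.array([np.cos(a),np.sin(a),0]);l=np.array([-d[1],d[0],0])
o=s["tcp_pos"]+d*.026-[0,0,.0378]
for n,x in dict(ball=o+d*.075+[0,0,.01],footL=o-d*.078+l*.018,footTail=o-d*.086+l*.018,headtopL=o+d*.09+l*.011+[0,0,.056],headtopR=o+d*.09-l*.011+[0,0,.056],hb=o+d*.03+l*.011+[0,0,.056]).items():
    q=proj(p,x)[0];print(n,q.round(1),((q-[220,130])*4).round(0))
E
python3 - <<'E'
import cv2
cv2.imwrite("pics/s8d.png",cv2.resize(cv2.imread("pics/s8.png")[175:225,280:360],None,fx=9,fy=9,interpolation=cv2.INTER_CUBIC))
E
```

```text
ball [297.  199.4] [308. 277.]
footL [341.9 218.5] [488. 354.]
footTail [344.6 219.2] [498. 357.]
headtopL [291.  185.1] [284. 220.]
headtopR [294.9 182.6] [299. 210.]
hb [309.3 189.9] [357. 239.]
```

View pics/s8d.png

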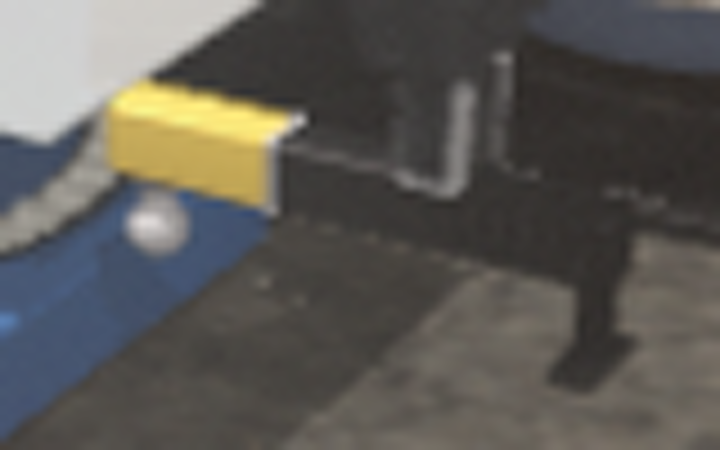

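Ball reprojects within 1 px of where the grasp predicts (297.4,199.9 seen, 297.0,199.4 expected), so the tool is level in the jaws. Lower it in front of the visor.

```bash
cat >> h.py <<'E'
a=np.radians(-4.23);RK=np.array([[np.cos(a),-np.sin(a)],[np.sin(a),np.cos(a)]]);TK=np.array([.6344,.1231])
OFF=.101;ZC=.0378
def tcp_for(xb,yb,zb): # ball lowest point in keeper xy (m), world z
    g=RK@[xb-OFF,yb]+TK;return np.array([g[0],g[1],zb+ZC])
def ball(s):
    k=RK.T@(s["tcp_pos"][:2]-TK);return np.array([k[0]+OFF,k[1],s["tcp_pos"][2]-ZC])
def arc(f): 
    f=np.radians(f);return .1-.145*np.cos(f),.145*np.sin(f)
E
python3 - <<'E'
from h import *
s=st();print(ball(s));x,y=arc(32.8);delta(tcp_for(-.131,y,.060),85.77);delta(tcp_for(x,y,.06),85.77)
E
```

```text
t 8.28 pos [0.4094 0.2189 0.1275] jaw 85.28 zax [ 0.001  0.    -1.   ] F [ 1.04 -0.35 -0.94] T [ 0.048  0.046 -0.019] grip 1.63 q [ 22. -11. 112.  -0.  78. -63.]
[-0.13046749  0.07890591  0.08965661]
row [ 0.06 -0.04  2.97] [ 0.   0.  -0.5]
row [-10.86   0.06   2.97] [ 0.   0.  -0.5]
```

Emit:
{"api": "send_rows", "payload": {"rows": [0,0,0.8,0,0,-0.2,0,0,1.6,0,0,-0.5,0,0,2.4,0,0,-0.5,0,0,2.97,0,0,-0.5,0,0,2.97,0,0,-0.5]}}

```text
t: 8.7
tcp_pos: [0.4087, 0.2186, 0.0964]
tcp_rot: [-0.112, -3.139, 0.001]
force: [0.0, 0.7, -1.1]
grip_width: 0.188
```

```bash
python3 - <<'E'
from h import *
s=st();print(ball(s));x,y=arc(32.8);delta(tcp_for(x,y,.06),85.77)
E
```

```text
t 8.7 pos [0.4087 0.2186 0.0964] jaw 85.92 zax [-0.001 -0.    -1.   ] F [ 0.03  0.74 -1.1 ] T [0.062 0.029 0.043] grip 1.61 q [ 22.  -9. 114.  -0.  75. -64.]
[-0.13117119  0.07855381  0.05856753]
row [-10.93  -0.03  -0.15] [-0.  -0.   0.1]
```

Emit:
{"api": "send_rows", "payload": {"rows": [-0.5,0,-0.15,0,0,0,-1.4,0,-0.15,0,0,0,-2.4,0,-0.15,0,0,0,-3.4,0,-0.15,0,0,0,-4.4,0,-0.15,0,0,0,-5.4,0,-0.15,0,0,0,-6.3,0,-0.15,0,0,0,-6.5,0,-0.15,0,0,0]}}

```text
t: 9.37
tcp_pos: [0.4766, 0.2142, 0.1003]
tcp_rot: [0.113, 3.137, 0.002]
force: [-0.3, -0.1, -1.6]
grip_width: 0.183
```

```bash
python3 - <<'E'
from h import *
s=st();print(ball(s));x,y=arc(32.8);delta(tcp_for(x,y,.06),85.77)
save("s9",r.read_camera("scene"))
cv2.imwrite("pics/s9c.png",cv2.resize(cv2.imread("pics/s9.png")[140:240,220:360],None,fx=5,fy=5,interpolation=cv2.INTER_CUBIC))
E
```

```text
t 9.37 pos [0.4766 0.2142 0.1003] jaw 85.89 zax [ 0.003  0.001 -1.   ] F [-0.3  -0.12 -1.58] T [0.046 0.056 0.022] grip 1.56 q [ 19.   0. 105.  -0.  74. -67.]
[-0.06305226  0.07924266  0.06253093]
row [-4.12 -0.08  0.27] [0.1 0.2 0.1]
```

View pics/s9c.png

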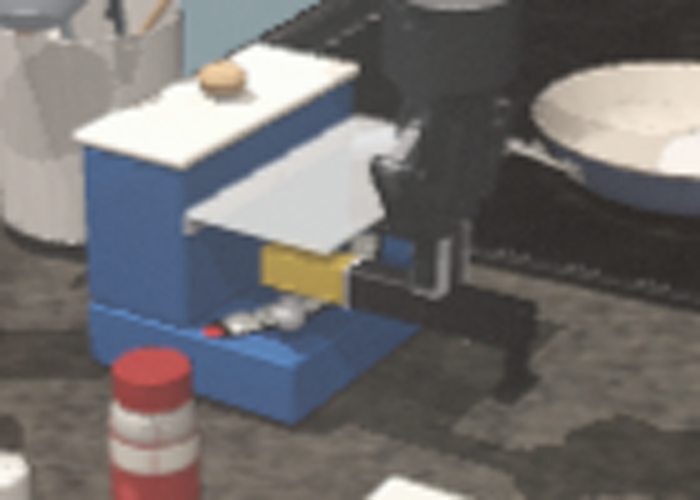

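Emit:
{"api": "send_rows", "payload": {"rows": [-0.6,0,0.1,0,0,0,-1.2,0,0.1,0,0,0,-1.8,0,0.1,0,0,0,-2.4,0,0.1,0,0,0,-3,0,0.1,0,0,0,-3.6,0,0.1,0,0,0,-4.0,0,0.1,0,0,0,-4.0,0,0.1,0,0,0]}}

```text
t: 10.08
tcp_pos: [0.5156, 0.2116, 0.0994]
tcp_rot: [0.112, 3.137, 0.002]
force: [0.2, 0.2, -1.4]
grip_width: 0.188
```

```bash
python3 - <<'E'
from h import *
s=st();print(ball(s));x,y=arc(32.8);delta(tcp_for(x,y,.06),85.77)
save("s10",r.read_camera("scene"));save("t10",r.read_camera("top"))
cv2.imwrite("pics/s10c.png",cv2.resize(cv2.imread("pics/s10.png")[150:230,230:330],None,fx=7,fy=7,interpolation=cv2.INTER_CUBIC))
cv2.imwrite("pics/t10c.png",cv2.resize(cv2.imread("pics/t10.png")[100:220,310:450],None,fx=5,fy=5,interpolation=cv2.INTER_CUBIC))
st()
E
```

```text
t 10.08 pos [0.5156 0.2116 0.0994] jaw 85.91 zax [ 0.003  0.001 -1.   ] F [ 0.16  0.18 -1.39] T [-0.054  0.066 -0.002] grip 1.61 q [ 17.   6. 100.   0.  75. -69.]
[-0.02396359  0.07945152  0.06159612]
row [-0.21 -0.09  0.16] [0.1 0.2 0.1]
t 10.18 pos [0.5147 0.2116 0.0992] jaw 85.92 zax [ 0.002  0.001 -1.   ] F [-0.35  0.11 -1.61] T [-0.01   0.022  0.001] grip 1.6 q [ 17.   6. 100.   0.  75. -69.]
```

View pics/s10c.png

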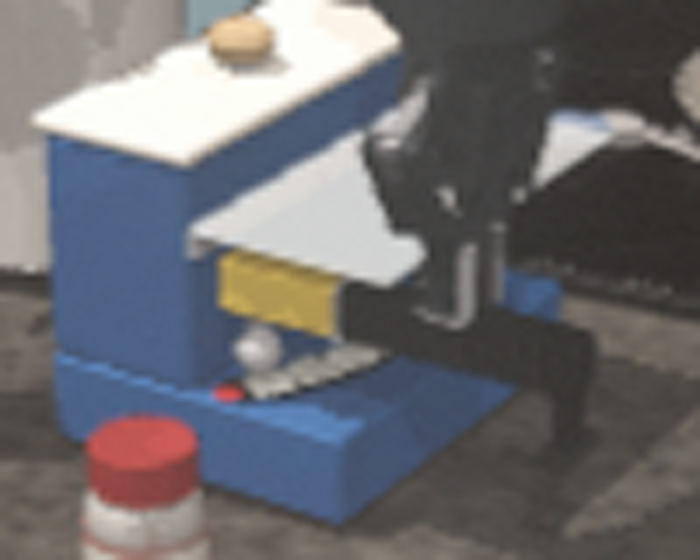

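View pics/t10c.png

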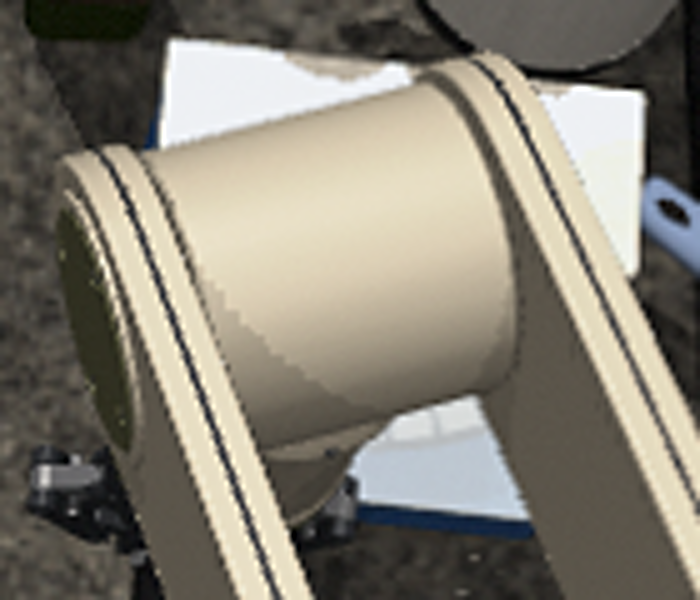

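```bash
python3 - <<'E'
from h import *
s=r.sense();p=r.camera_params("scene");b=ball(s);print(b)
k2w=lambda x,y,z:np.array([*(RK@[x,y]+TK),z])
f=lambda q:((q-[230,150]+.5)*7-.5).round(0)
print("ball",f(proj(p,k2w(b[0],b[1],b[2]+.01))[0]))
for a in (36,37,38,39): print(a,f(proj(p,k2w(*arc(a),.052))[0]))
print("k1,k2,",f(proj(p,k2w(-.025,.073,.055))[0]),f(proj(p,k2w(-.035,.054,.055))[0]))
print("deck corner",f(proj(p,k2w(-.08,.1,.05))[0]),"bin corner", f(proj(p,k2w(0,.1,.05))[0]),"visor",f(proj(p,k2w(-.102,.1,.126))[0]),f(proj(p,k2w(-.102,-.1,.126))[0]))
delta(tcp_for(b[0],b[1],.0505),85.77)
E
```

```text
[-0.02485542  0.07944931  0.06139093]
ball [261. 351.]
36 [240. 391.]
37 [235. 392.]
38 [230. 393.]
39 [224. 393.]
k1,k2, [270. 379.] [312. 368.]
deck corner [342. 443.] bin corner [190. 398.] visor [387. 294.] [610. 144.]
row [ 0.   -0.    1.09] [0.1 0.1 0.2]
```

Scene crop shows the ball at (257,350), above the outer half of key 1 and next to the red dot at (228,393). Press down slowly.

Emit:
{"api": "send_rows", "payload": {"rows": [0,0,0.1,0,0,0,0,0,0.2,0,0,0,0,0,0.3,0,0,0,0,0,0.4,0,0,0,0,0,0.5,0,0,0,0,0,0.6,0,0,0,0,0,0.65,0,0,0,0,0,0.7,0,0,0]}}

```text
t: 10.85
tcp_pos: [0.5148, 0.2117, 0.0923]
tcp_rot: [0.111, 3.137, 0.002]
force: [1.1, -0.0, -0.5]
grip_width: 0.188
```

```bash
python3 - <<'E'
from h import *
s=st();print(ball(s))
E
```

```text
t 10.85 pos [0.5148 0.2117 0.0923] jaw 85.94 zax [ 0.002  0.001 -1.   ] F [ 1.06 -0.03 -0.52] T [-0.046 -0.068 -0.043] grip 1.61 q [ 17.   6. 100.   0.  74. -69.]
[-0.02481478  0.07954745  0.05448661]
```

Emit:
{"api": "send_rows", "payload": {"rows": [0,0,0.05,0,0,0,0,0,0.1,0,0,0,0,0,0.15,0,0,0,0,0,0.2,0,0,0]}}

```text
t: 11.18
tcp_pos: [0.5149, 0.2117, 0.0904]
tcp_rot: [0.111, 3.137, 0.002]
force: [-0.5, 0.1, 0.3]
grip_width: 0.188
```

```bash
python3 - <<'E'
from h import *
s=st();print(ball(s))
E
```

```text
t 11.18 pos [0.5149 0.2117 0.0904] jaw 85.93 zax [ 0.003  0.001 -1.   ] F [-0.55  0.07  0.27] T [ 0.105 -0.022  0.022] grip 1.6 q [ 17.   6. 100.   0.  74. -69.]
[-0.0247156   0.07958131  0.05261051]
```

Emit:
{"api": "send_rows", "payload": {"rows": [0,0,0.05,0,0,0,0,0,0.1,0,0,0,0,0,0.15,0,0,0]}}

```text
t: 11.43
tcp_pos: [0.5149, 0.2117, 0.0889]
tcp_rot: [0.111, 3.137, 0.002]
force: [-0.1, 0.9, 0.0]
grip_width: 0.187
```

```bash
python3 - <<'E'
from h import *
s=st();print(ball(s))
E
```

```text
t 11.43 pos [0.5149 0.2117 0.0889] jaw 85.93 zax [ 0.002  0.001 -1.   ] F [-0.15  0.9   0.03] T [ 0.104 -0.07  -0.011] grip 1.59 q [ 17.   6. 100.   0.  73. -69.]
[-0.02474581  0.07954908  0.05106274]
```

Emit:
{"api": "send_rows", "payload": {"rows": [0,0,0.04,0,0,0,0,0,0.08,0,0,0,0,0,0.08,0,0,0]}}

```text
t: 11.68
tcp_pos: [0.5148, 0.2117, 0.0879]
tcp_rot: [0.111, 3.137, 0.001]
force: [-0.1, 0.0, 0.1]
grip_width: 0.188
```

```bash
python3 - <<'E'
from h import *
s=st();print(ball(s))
save("s11",r.read_camera("scene"))
cv2.imwrite("pics/s11c.png",cv2.resize(cv2.imread("pics/s11.png")[170:230,230:310],None,fx=9,fy=9,interpolation=cv2.INTER_CUBIC))
s=st()
E
```

```text
t 11.68 pos [0.5148 0.2117 0.0879] jaw 85.94 zax [ 0.002  0.001 -1.   ] F [-0.1   0.03  0.08] T [ 0.103 -0.037  0.016] grip 1.6 q [ 17.   6. 100.   0.  73. -69.]
[-0.02484016  0.07950993  0.05009204]
t 11.73 pos [0.5148 0.2117 0.088 ] jaw 85.93 zax [ 0.002  0.001 -1.   ] F [ 0.7   0.79 -0.69] T [ 0.08  -0.079 -0.045] grip 1.63 q [ 17.   6. 100.   0.  73. -69.]
```

View pics/s11c.png

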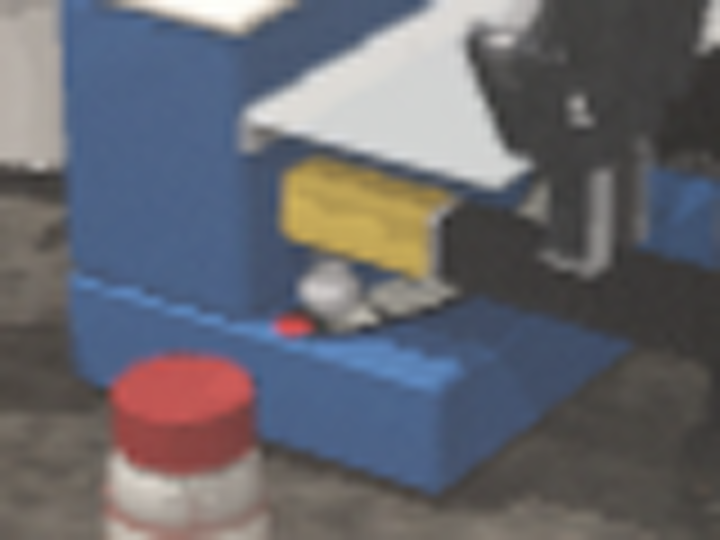

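Emit:
{"api": "send_rows", "payload": {"rows": [0,0,0.04,0,0,0,0,0,0.08,0,0,0,0,0,0.1,0,0,0]}}

```text
t: 11.98
tcp_pos: [0.5148, 0.2117, 0.0869]
tcp_rot: [0.111, 3.137, 0.002]
force: [-0.3, 1.4, -0.7]
grip_width: 0.186
```

```bash
python3 - <<'E'
from h import *
s=st();print(ball(s))
E
```

```text
t 11.98 pos [0.5148 0.2117 0.0869] jaw 85.94 zax [ 0.002  0.001 -1.   ] F [-0.25  1.37 -0.75] T [ 0.043 -0.065  0.034] grip 1.59 q [ 17.   6. 100.   0.  73. -69.]
[-0.02484438  0.07952743  0.04914775]
```

```bash
python3 - <<'E'
from h import *
p=r.camera_params("scene");im=r.read_camera("scene");save("s12",im);s=st()
cv2.imwrite("pics/s12c.png",cv2.resize(cv2.imread("pics/s12.png")[170:230,250:350],None,fx=8,fy=8,interpolation=cv2.INTER_CUBIC))
Rc=R.from_rotvec(s["tcp_rot"]).as_matrix();d=-Rc[:,0];l=Rc[:,1];u=-Rc[:,2]
o=s["tcp_pos"]+d*.026-u*.0378
f=lambda q:((q-[250,170]+.5)*8-.5).round(0)
for n,x in dict(ball=o+d*.075+u*.01,footL=o-d*.070+l*.018,footTail=o-d*.086+l*.018,headtopL=o+d*.09+l*.011+u*.056,hb=o+d*.03+l*.011+u*.056,hbb=o+d*.03+l*.011+u*.03,headbotL=o+d*.09+l*.011+u*.03).items():
    print(n,f(proj(p,x)[0]))
E
```

```text
t 12.03 pos [0.5148 0.2116 0.0869] jaw 85.93 zax [ 0.002  0.001 -1.   ] F [ 0.32  0.25 -0.21] T [ 0.085 -0.068  0.029] grip 1.59 q [ 17.   6. 100.   0.  73. -69.]
ball [138. 269.]
footL [443. 408.]
footTail [481. 420.]
headtopL [ 89. 163.]
hb [222. 199.]
hbb [221. 261.]
headbotL [ 90. 224.]
```

View pics/s12c.png

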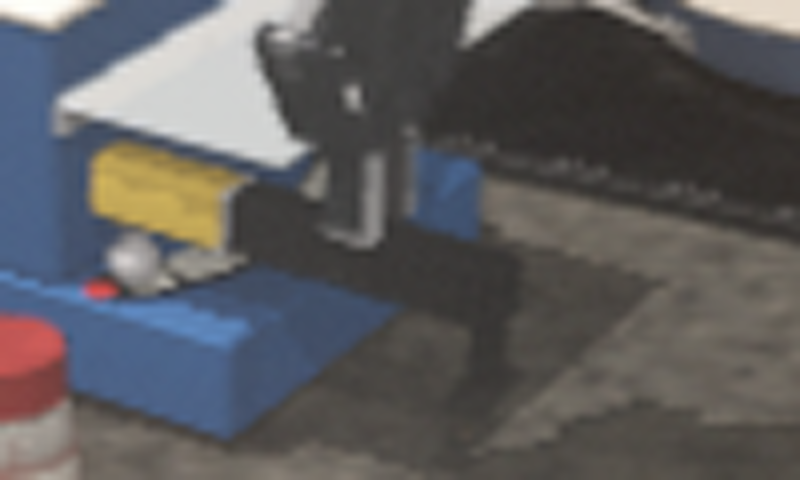

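Force is near-steady at about 1.3 N above baseline, so the key may still be sinking. The image puts the ball about 2–3 mm higher than a rigid grasp would. Keep pressing in small steps.

Emit:
{"api": "send_rows", "payload": {"rows": [0,0,0.04,0,0,0,0,0,0.08,0,0,0,0,0,0.1,0,0,0]}}

```text
t: 12.28
tcp_pos: [0.5148, 0.2117, 0.0859]
tcp_rot: [0.111, 3.137, 0.001]
force: [0.6, -0.2, 0.1]
grip_width: 0.187
```

```bash
python3 - <<'E'
from h import *
s=st();print(ball(s))
E
```

```text
t 12.28 pos [0.5148 0.2117 0.0859] jaw 85.94 zax [ 0.002  0.001 -1.   ] F [ 0.58 -0.16  0.14] T [ 0.066 -0.106  0.077] grip 1.6 q [ 17.   6. 100.   0.  73. -69.]
[-0.02485178  0.07950811  0.04813128]
```

Emit:
{"api": "send_rows", "payload": {"rows": [0,0,0.04,0,0,0,0,0,0.08,0,0,0,0,0,0.1,0,0,0]}}

```text
t: 12.53
tcp_pos: [0.5148, 0.2117, 0.0849]
tcp_rot: [0.111, 3.137, 0.001]
force: [-1.3, 0.7, 1.1]
grip_width: 0.189
```

```bash
python3 - <<'E'
from h import *
s=st();print(ball(s))
p=r.camera_params("scene");im=r.read_camera("scene");save("s13",im)
cv2.imwrite("pics/s13c.png",cv2.resize(cv2.imread("pics/s13.png")[170:230,250:350],None,fx=8,fy=8,interpolation=cv2.INTER_CUBIC))
Rc=R.from_rotvec(s["tcp_rot"]).as_matrix();d=-Rc[:,0];l=Rc[:,1];u=-Rc[:,2]
o=s["tcp_pos"]+d*.026-u*.0378
f=lambda q:((q-[250,170]+.5)*8-.5).round(0)
for n,x in dict(ball=o+d*.075+u*.01,footL=o-d*.070+l*.018,footTail=o-d*.086+l*.018,headtopL=o+d*.09+l*.011+u*.056,hb=o+d*.03+l*.011+u*.056,hbb=o+d*.03+l*.011+u*.03,headbotL=o+d*.09+l*.011+u*.03).items():
    print(n,f(proj(p,x)[0]))
E
```

```text
t 12.53 pos [0.5148 0.2117 0.0849] jaw 85.94 zax [ 0.002  0.001 -1.   ] F [-1.3   0.68  1.11] T [ 0.115 -0.038  0.031] grip 1.61 q [ 17.   6. 100.   0.  73. -69.]
[-0.02485371  0.07952334  0.04714333]
ball [138. 274.]
footL [442. 413.]
footTail [481. 425.]
headtopL [ 89. 167.]
hb [222. 204.]
hbb [221. 266.]
headbotL [ 90. 229.]
```

View pics/s13c.png

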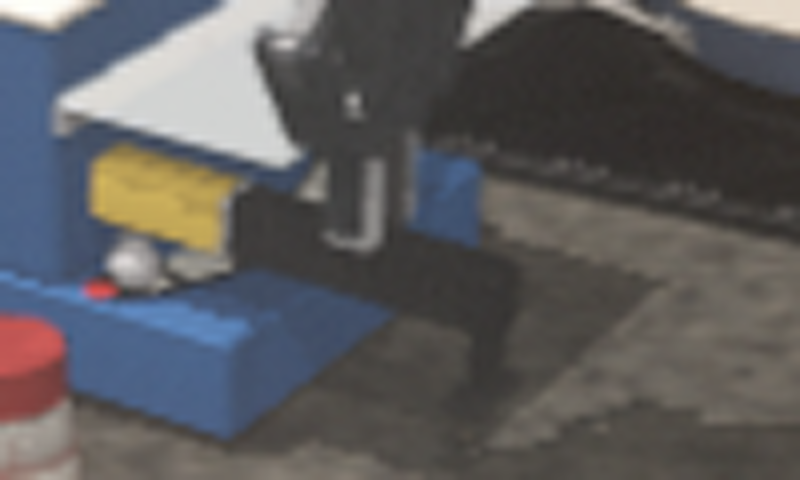

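Emit:
{"api": "send_rows", "payload": {"rows": [0,0,0.05,0,0,0,0,0,0.1,0,0,0,0,0,0.1,0,0,0], "squeeze": 120}}

```text
t: 12.83
tcp_pos: [0.5148, 0.2117, 0.0839]
tcp_rot: [0.111, 3.137, 0.002]
force: [-0.2, -0.1, 1.6]
grip_width: 0.181
```

```bash
cat >> h.py <<'E'
def look(n):
    p=r.camera_params("scene");im=r.read_camera("scene");save(n,im);s=r.sense()
    cv2.imwrite(f"pics/{n}c.png",cv2.resize(cv2.imread(f"pics/{n}.png")[160:235,240:340],None,fx=8,fy=8,interpolation=cv2.INTER_CUBIC))
    f=lambda q:((q-[240,160]+.5)*8-.5).round(0)
    Rc=R.from_rotvec(s["tcp_rot"]).as_matrix();d=-Rc[:,0];l=Rc[:,1];u=-Rc[:,2]
    o=s["tcp_pos"]+d*(OFF-.075)-u*ZC
    for n,x in dict(ball=o+d*.075+u*.01,headtopL=o+d*.09+l*.011+u*.056).items(): print(n,f(proj(p,x)[0]))
E
python3 - <<'E'
from h import *
s=st();print(ball(s));look("s14");st();r.read_camera("top");st()
E
```

```text
t 12.83 pos [0.5148 0.2117 0.0839] jaw 85.94 zax [ 0.002  0.001 -1.   ] F [-0.24 -0.07  1.55] T [ 0.099 -0.169  0.075] grip 1.55 q [ 17.   7. 100.   0.  73. -69.]
[-0.02479174  0.079551    0.04613506]
ball [218. 356.]
headtopL [168. 249.]
t 12.88 pos [0.5149 0.2117 0.084 ] jaw 85.94 zax [ 0.002  0.001 -1.   ] F [0.7  1.18 0.99] T [ 0.119 -0.152 -0.02 ] grip 1.56 q [ 17.   7. 100.   0.  73. -69.]
t 12.93 pos [0.5149 0.2117 0.084 ] jaw 85.94 zax [ 0.002  0.001 -1.   ] F [ 0.25  0.54 -0.77] T [ 0.075 -0.172  0.038] grip 1.56 q [ 17.   7. 100.   0.  73. -69.]
```

View pics/s14c.png

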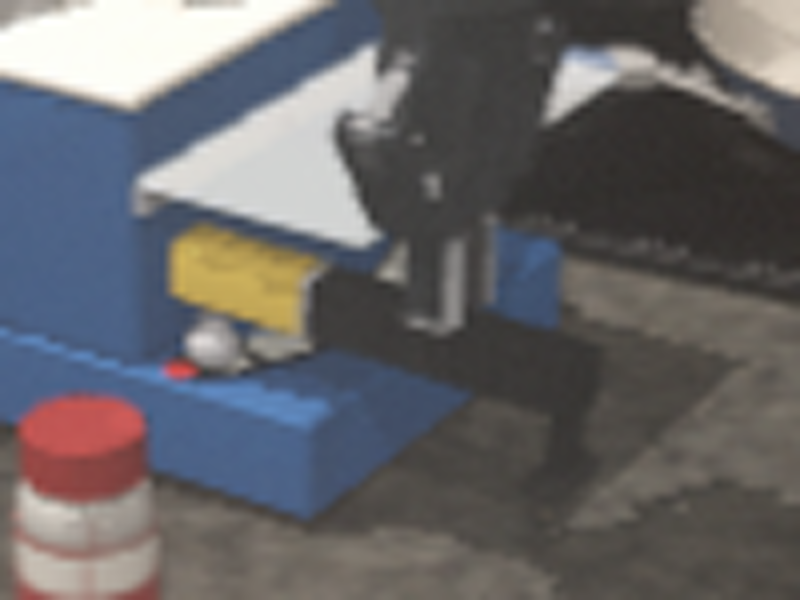

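Ball has stopped sinking: it is at (213,343) both before and after the last 1 mm, and my estimate of its height is 0.051, which is home. The grip gives in pitch by about 2.7°. I'll add a little preload and average the force.

Emit:
{"api": "send_rows", "payload": {"rows": [0,0,0.05,0,0,0,0,0,0.1,0,0,0,0,0,0.15,0,0,0,0,0,0.15,0,0,0]}}

```text
t: 13.27
tcp_pos: [0.5148, 0.2117, 0.0824]
tcp_rot: [0.111, 3.137, 0.002]
force: [-0.1, 0.2, 1.6]
grip_width: 0.184
```

```bash
python3 - <<'E'
from h import *
s=st();print(ball(s));look("s15");st();r.read_camera("top");st()
E
```

```text
t 13.27 pos [0.5148 0.2117 0.0824] jaw 85.93 zax [ 0.002  0.001 -1.   ] F [-0.14  0.2   1.6 ] T [ 0.107 -0.168  0.125] grip 1.57 q [ 17.   7. 100.   0.  73. -69.]
[-0.02479463  0.07953279  0.0446089 ]
ball [218. 359.]
headtopL [169. 253.]
t 13.32 pos [0.5148 0.2117 0.0825] jaw 85.94 zax [ 0.002  0.001 -1.   ] F [-0.1  -0.59  0.52] T [ 0.13  -0.164  0.064] grip 1.51 q [ 17.   7. 100.   0.  73. -69.]
t 13.37 pos [0.5148 0.2117 0.0825] jaw 85.94 zax [ 0.002  0.001 -1.   ] F [-0.17  0.39  1.2 ] T [ 0.115 -0.218  0.095] grip 1.54 q [ 17.   7. 100.   0.  73. -69.]
```

View pics/s15c.png

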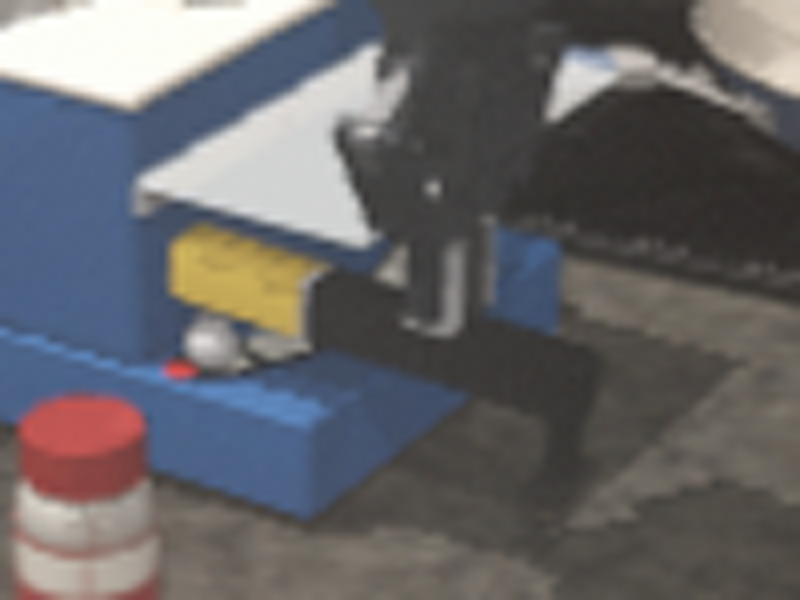

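Only about 2.5 N on key 1 and it is home, so the pressure is gentle. The pitch give also moves the ball about 3 mm forward, which I've allowed for. Next, the arc steps, at half a key per call.

```bash
cat >> h.py <<'E'
OFF=.104
def arcrows(f0,f1,n=8,s=None,zc=0):
    s=s or r.sense();Rc=R.from_rotvec(s["tcp_rot"]).as_matrix();b=ball(s)
    print("ball",b.round(4),"arc phi",round(np.degrees(np.arctan2(b[1],.1-b[0])),2),"rad",round(np.hypot(b[1],.1-b[0]),4))
    for i in range(1,n+1):
        x,y=arc(f0+(f1-f0)*i/n);g=RK@[x-OFF,y]+TK
        d=np.array([*(g-s["tcp_pos"][:2]),0])*100;t=Rc.T@d;print([round(t[0],2),round(t[1],2)],end=" ")
    print()
E
python3 - <<'E'
from h import *
arcrows(33.2,28.7)
E
```

```text
ball [-0.0218  0.0796  0.0447] arc phi 33.16 rad 0.1455
[np.float64(0.03), np.float64(-0.14)] [np.float64(0.11), np.float64(-0.26)] [np.float64(0.19), np.float64(-0.38)] [np.float64(0.26), np.float64(-0.5)] [np.float64(0.33), np.float64(-0.62)] [np.float64(0.41), np.float64(-0.74)] [np.float64(0.48), np.float64(-0.87)] [np.float64(0.54), np.float64(-0.99)]
```

Emit:
{"api": "send_rows", "payload": {"rows": [0.05,-0.12,0.01,0,0,0,0.12,-0.24,0.03,0,0,0,0.19,-0.37,0.04,0,0,0,0.26,-0.49,0.05,0,0,0,0.33,-0.61,0.06,0,0,0,0.4,-0.74,0.08,0,0,0,0.47,-0.86,0.09,0,0,0,0.54,-0.99,0.1,0,0,0]}}

```text
t: 14.03
tcp_pos: [0.5087, 0.2021, 0.0815]
tcp_rot: [0.111, 3.137, 0.002]
force: [0.7, 1.0, 0.6]
grip_width: 0.181
```

```bash
python3 - <<'E'
from h import *
st();look("s16");arcrows(29,24.5)
E
```

```text
t 14.03 pos [0.5087 0.2021 0.0815] jaw 85.93 zax [ 0.002  0.001 -1.   ] F [0.65 0.97 0.55] T [ 0.047 -0.284  0.082] grip 1.55 q [ 16.   5. 102.   0.  73. -70.]
ball [238. 354.]
headtopL [190. 248.]
ball [-0.0274  0.0693  0.0436] arc phi 28.52 rad 0.145
[np.float64(0.01), np.float64(-0.02)] [np.float64(0.08), np.float64(-0.15)] [np.float64(0.14), np.float64(-0.27)] [np.float64(0.21), np.float64(-0.4)] [np.float64(0.27), np.float64(-0.53)] [np.float64(0.33), np.float64(-0.65)] [np.float64(0.4), np.float64(-0.78)] [np.float64(0.46), np.float64(-0.91)]
```

View pics/s16c.png

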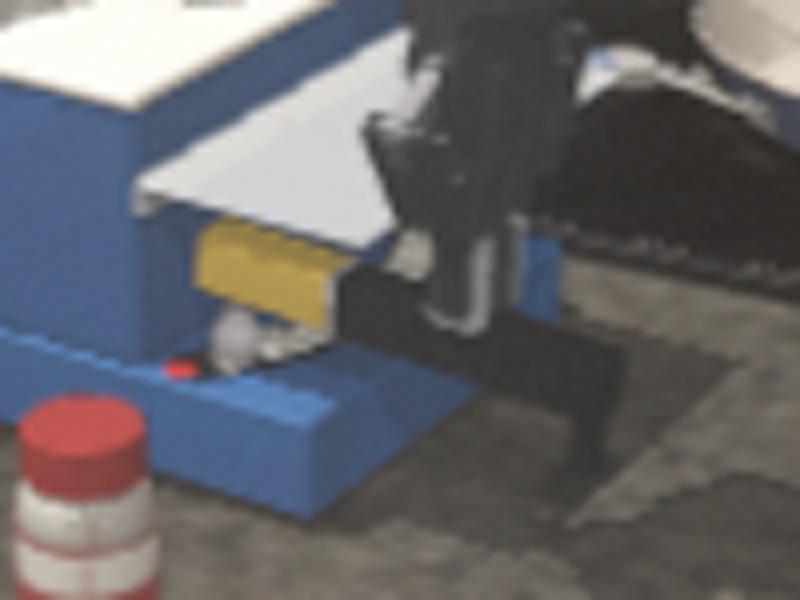

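Emit:
{"api": "send_rows", "payload": {"rows": [0.07,-0.13,0,0,0,0,0.13,-0.25,0.01,0,0,0,0.2,-0.38,0.02,0,0,0,0.26,-0.5,0.03,0,0,0,0.32,-0.63,0.03,0,0,0,0.38,-0.75,0.04,0,0,0,0.43,-0.88,0.05,0,0,0,0.49,-1,0.05,0,0,0]}}

```text
t: 14.75
tcp_pos: [0.503, 0.1925, 0.0809]
tcp_rot: [0.111, 3.137, 0.002]
force: [1.0, 0.8, 0.5]
grip_width: 0.18
```

```bash
python3 - <<'E'
from h import *
st();look("s17");arcrows(24,19.7)
E
```

```text
t 14.75 pos [0.503  0.1925 0.0809] jaw 85.93 zax [ 0.002  0.001 -1.   ] F [1.   0.82 0.54] T [ 0.334 -0.341  0.17 ] grip 1.53 q [ 15.   4. 103.   0.  72. -70.]
ball [263. 348.]
headtopL [215. 243.]
ball [-0.0323  0.0593  0.0431] arc phi 24.13 rad 0.145
[np.float64(0.07), np.float64(-0.15)] [np.float64(0.12), np.float64(-0.28)] [np.float64(0.18), np.float64(-0.4)] [np.float64(0.23), np.float64(-0.53)] [np.float64(0.28), np.float64(-0.66)] [np.float64(0.33), np.float64(-0.78)] [np.float64(0.38), np.float64(-0.91)] [np.float64(0.42), np.float64(-1.04)]
```

View pics/s17c.png

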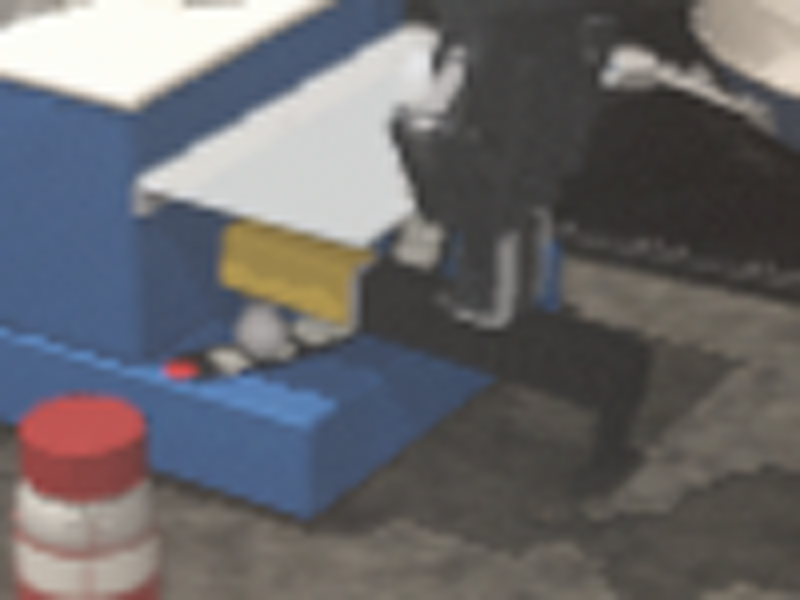

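Key 1, left behind at (225,360), lies flat; the ball at (260,328) is on key 2. Continue.

Emit:
{"api": "send_rows", "payload": {"rows": [0.06,-0.13,0,0,0,0,0.12,-0.26,0,0,0,0,0.17,-0.39,0,0,0,0,0.22,-0.52,0,0,0,0,0.27,-0.65,0,0,0,0,0.32,-0.78,0,0,0,0,0.37,-0.91,0,0,0,0,0.42,-1.04,0,0,0,0]}}

```text
t: 15.47
tcp_pos: [0.4981, 0.1823, 0.0809]
tcp_rot: [0.112, 3.137, 0.001]
force: [0.7, 0.6, 0.7]
grip_width: 0.182
```

```bash
python3 - <<'E'
from h import *
st();arcrows(19.6,15.3)
E
```

```text
t 15.47 pos [0.4981 0.1823 0.0809] jaw 85.93 zax [ 0.002  0.001 -1.   ] F [0.67 0.6  0.66] T [ 0.222 -0.351  0.139] grip 1.56 q [ 15.   3. 105.   0.  72. -71.]
ball [-0.0363  0.049   0.0431] arc phi 19.77 rad 0.1448
[np.float64(0.08), np.float64(-0.16)] [np.float64(0.12), np.float64(-0.29)] [np.float64(0.17), np.float64(-0.42)] [np.float64(0.21), np.float64(-0.55)] [np.float64(0.25), np.float64(-0.68)] [np.float64(0.29), np.float64(-0.81)] [np.float64(0.33), np.float64(-0.94)] [np.float64(0.36), np.float64(-1.07)]
```

Emit:
{"api": "send_rows", "payload": {"rows": [0.06,-0.13,0,0,0,0,0.11,-0.27,0,0,0,0,0.16,-0.4,0,0,0,0,0.2,-0.54,0,0,0,0,0.24,-0.67,0,0,0,0,0.28,-0.81,0,0,0,0,0.32,-0.94,0,0,0,0,0.35,-1.07,0,0,0,0]}}

```text
t: 16.13
tcp_pos: [0.4938, 0.1719, 0.0809]
tcp_rot: [0.111, 3.138, 0.001]
force: [0.6, 2.1, 0.7]
grip_width: 0.179
```

```bash
python3 - <<'E'
from h import *
st();look("s18");arcrows(15.2,10.9)
E
```

```text
t 16.13 pos [0.4938 0.1719 0.0809] jaw 85.93 zax [ 0.002  0.001 -1.   ] F [0.58 2.09 0.66] T [ 0.371 -0.315  0.205] grip 1.53 q [ 14.   2. 106.   0.  72. -72.]
ball [308. 333.]
headtopL [261. 229.]
ball [-0.0399  0.0381  0.043 ] arc phi 15.25 rad 0.145
[np.float64(0.04), np.float64(-0.14)] [np.float64(0.07), np.float64(-0.28)] [np.float64(0.1), np.float64(-0.41)] [np.float64(0.13), np.float64(-0.54)] [np.float64(0.17), np.float64(-0.67)] [np.float64(0.19), np.float64(-0.81)] [np.float64(0.22), np.float64(-0.94)] [np.float64(0.25), np.float64(-1.07)]
```

View pics/s18c.png

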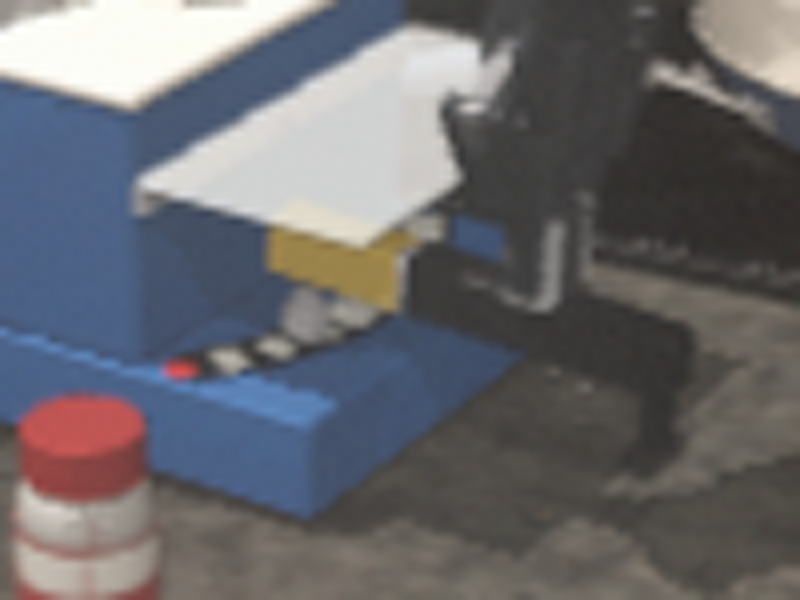

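Keys 1 and 2 lie flat with dark gaps between them; the ball at (303,310) is on key 3. Continue with a touch more depth.

Emit:
{"api": "send_rows", "payload": {"rows": [0.04,-0.14,0,0,0,0,0.07,-0.28,0.01,0,0,0,0.1,-0.41,0.01,0,0,0,0.13,-0.54,0.02,0,0,0,0.17,-0.67,0.02,0,0,0,0.19,-0.81,0.03,0,0,0,0.22,-0.94,0.03,0,0,0,0.25,-1.07,0.03,0,0,0]}}

```text
t: 16.85
tcp_pos: [0.4907, 0.1614, 0.0806]
tcp_rot: [0.111, 3.137, 0.001]
force: [0.3, 0.6, 1.5]
grip_width: 0.181
```

```bash
python3 - <<'E'
from h import *
st();arcrows(10.9,6.6)
E
```

```text
t 16.85 pos [0.4907 0.1614 0.0806] jaw 85.93 zax [ 0.002  0.001 -1.   ] F [0.32 0.55 1.46] T [ 0.211 -0.377  0.105] grip 1.55 q [ 13.   1. 107.   0.  72. -73.]
ball [-0.0422  0.0276  0.0428] arc phi 10.98 rad 0.1448
[np.float64(0.05), np.float64(-0.15)] [np.float64(0.07), np.float64(-0.28)] [np.float64(0.09), np.float64(-0.42)] [np.float64(0.12), np.float64(-0.55)] [np.float64(0.14), np.float64(-0.69)] [np.float64(0.16), np.float64(-0.82)] [np.float64(0.17), np.float64(-0.95)] [np.float64(0.19), np.float64(-1.09)]
```

Emit:
{"api": "send_rows", "payload": {"rows": [0.04,-0.14,0,0,0,0,0.07,-0.28,0,0,0,0,0.09,-0.42,0.01,0,0,0,0.12,-0.55,0.01,0,0,0,0.14,-0.69,0.01,0,0,0,0.16,-0.82,0.02,0,0,0,0.17,-0.95,0.02,0,0,0,0.19,-1.09,0.02,0,0,0]}}

```text
t: 17.52
tcp_pos: [0.4879, 0.1507, 0.0804]
tcp_rot: [0.111, 3.138, 0.001]
force: [1.1, 1.9, 1.3]
grip_width: 0.185
```

```bash
python3 - <<'E'
from h import *
st();look("s19");arcrows(6.5,2.2)
E
```

```text
t 17.52 pos [0.4879 0.1507 0.0804] jaw 85.94 zax [ 0.002  0.001 -1.   ] F [1.06 1.9  1.26] T [ 0.378 -0.303  0.199] grip 1.58 q [ 11.  -0. 108.   0.  72. -75.]
ball [345. 317.]
headtopL [300. 213.]
ball [-0.0442  0.0165  0.0425] arc phi 6.53 rad 0.1451
[np.float64(0.0), np.float64(-0.14)] [np.float64(0.02), np.float64(-0.28)] [np.float64(0.03), np.float64(-0.41)] [np.float64(0.04), np.float64(-0.55)] [np.float64(0.05), np.float64(-0.69)] [np.float64(0.06), np.float64(-0.82)] [np.float64(0.07), np.float64(-0.96)] [np.float64(0.07), np.float64(-1.09)]
```

View pics/s19c.png

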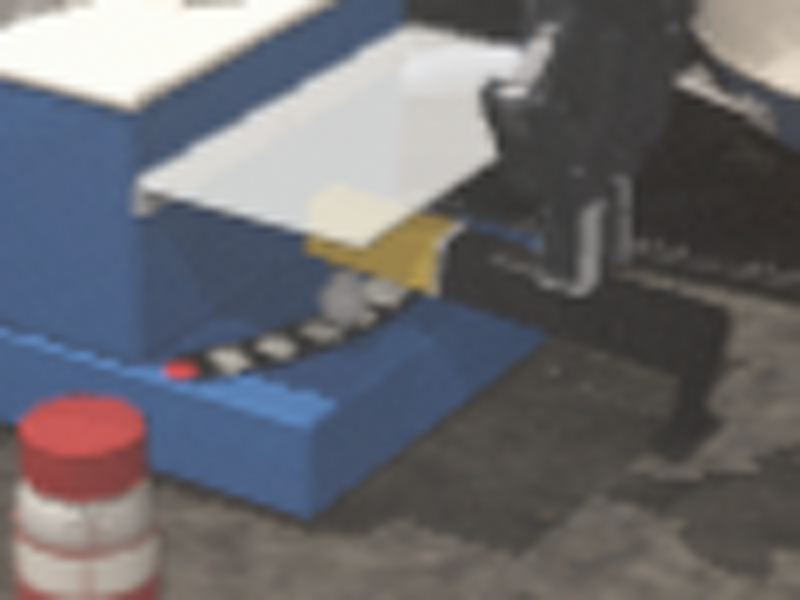

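Three keys are flat and the ball at (342,296) is on key 4. Continue.

Emit:
{"api": "send_rows", "payload": {"rows": [0.01,-0.14,0,0,0,0,0.02,-0.28,0,0,0,0,0.03,-0.41,0.01,0,0,0,0.04,-0.55,0.01,0,0,0,0.05,-0.69,0.01,0,0,0,0.06,-0.82,0.02,0,0,0,0.07,-0.96,0.02,0,0,0,0.07,-1.09,0.02,0,0,0]}}

```text
t: 18.23
tcp_pos: [0.4865, 0.1398, 0.0802]
tcp_rot: [0.111, 3.137, 0.001]
force: [-1.0, 1.2, 1.0]
grip_width: 0.177
```

```bash
python3 - <<'E'
from h import *
st();arcrows(2.2,-2.1)
E
```

```text
t 18.23 pos [0.4865 0.1398 0.0802] jaw 85.93 zax [ 0.002  0.001 -1.   ] F [-1.    1.24  0.96] T [ 0.225 -0.293  0.108] grip 1.52 q [ 10.  -1. 109.   0.  72. -76.]
ball [-0.0447  0.0058  0.0424] arc phi 2.28 rad 0.1449
[np.float64(0.02), np.float64(-0.16)] [np.float64(0.02), np.float64(-0.29)] [np.float64(0.03), np.float64(-0.43)] [np.float64(0.03), np.float64(-0.56)] [np.float64(0.03), np.float64(-0.7)] [np.float64(0.03), np.float64(-0.84)] [np.float64(0.02), np.float64(-0.97)] [np.float64(0.02), np.float64(-1.11)]
```

Emit:
{"api": "send_rows", "payload": {"rows": [0.01,-0.14,0,0,0,0,0.02,-0.28,0.01,0,0,0,0.02,-0.42,0.01,0,0,0,0.03,-0.56,0.02,0,0,0,0.03,-0.7,0.02,0,0,0,0.02,-0.84,0.03,0,0,0,0.02,-0.97,0.03,0,0,0,0.02,-1.11,0.03,0,0,0]}}

```text
t: 18.9
tcp_pos: [0.4855, 0.1289, 0.0798]
tcp_rot: [0.111, 3.138, 0.001]
force: [0.7, 2.0, 1.2]
grip_width: 0.182
```

```bash
python3 - <<'E'
from h import *
st();look("s20");arcrows(-2.2,-6.5)
E
```

```text
t 18.9 pos [0.4855 0.1289 0.0798] jaw 85.94 zax [ 0.002  0.001 -1.   ] F [0.66 2.04 1.2 ] T [ 0.464 -0.195  0.214] grip 1.55 q [  9.  -2. 109.   0.  72. -77.]
ball [375. 299.]
headtopL [331. 196.]
ball [-0.0449 -0.0055  0.042 ] arc phi -2.18 rad 0.145
[np.float64(-0.01), np.float64(-0.14)] [np.float64(-0.02), np.float64(-0.28)] [np.float64(-0.02), np.float64(-0.41)] [np.float64(-0.03), np.float64(-0.55)] [np.float64(-0.04), np.float64(-0.68)] [np.float64(-0.06), np.float64(-0.82)] [np.float64(-0.07), np.float64(-0.95)] [np.float64(-0.08), np.float64(-1.09)]
```

View pics/s20c.png

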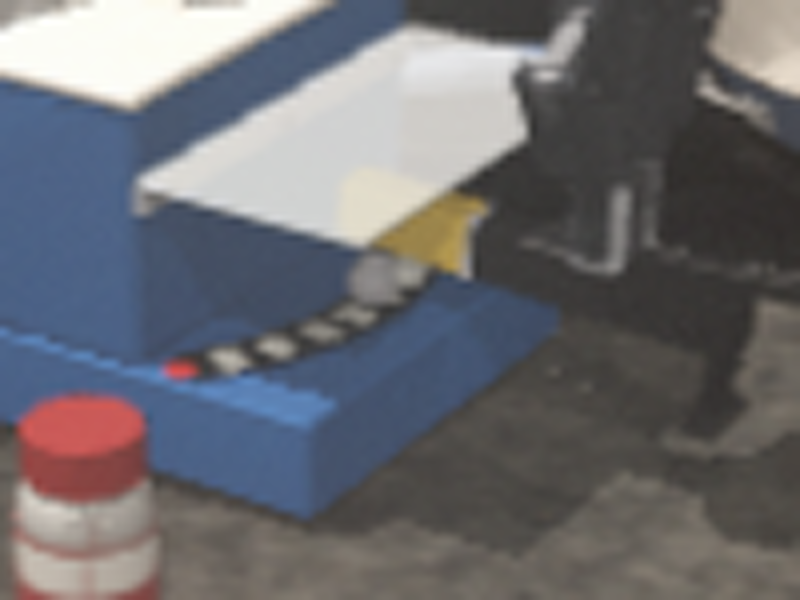

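Keys 1–4 look flat and alike; the ball at (374,278) is on key 5. Continue.

Emit:
{"api": "send_rows", "payload": {"rows": [-0.01,-0.14,0.01,0,0,0,-0.02,-0.28,0.01,0,0,0,-0.02,-0.41,0.02,0,0,0,-0.03,-0.55,0.03,0,0,0,-0.04,-0.68,0.03,0,0,0,-0.06,-0.82,0.04,0,0,0,-0.07,-0.95,0.04,0,0,0,-0.08,-1.09,0.05,0,0,0]}}

```text
t: 19.62
tcp_pos: [0.4856, 0.1179, 0.0794]
tcp_rot: [0.111, 3.137, 0.001]
force: [0.6, 1.2, 2.2]
grip_width: 0.183
```

```bash
python3 - <<'E'
from h import *
st();arcrows(-6.5,-10.8)
E
```

```text
t 19.62 pos [0.4856 0.1179 0.0794] jaw 85.93 zax [ 0.002  0.001 -1.   ] F [0.62 1.16 2.17] T [ 0.255 -0.274  0.148] grip 1.56 q [  8.  -2. 110.   0.  72. -78.]
ball [-0.044  -0.0162  0.0416] arc phi -6.42 rad 0.1449
[np.float64(-0.01), np.float64(-0.16)] [np.float64(-0.03), np.float64(-0.29)] [np.float64(-0.04), np.float64(-0.43)] [np.float64(-0.06), np.float64(-0.56)] [np.float64(-0.08), np.float64(-0.7)] [np.float64(-0.11), np.float64(-0.83)] [np.float64(-0.13), np.float64(-0.96)] [np.float64(-0.15), np.float64(-1.1)]
```

Emit:
{"api": "send_rows", "payload": {"rows": [-0.01,-0.14,0,0,0,0,-0.03,-0.28,0.01,0,0,0,-0.04,-0.42,0.01,0,0,0,-0.06,-0.56,0.02,0,0,0,-0.08,-0.69,0.02,0,0,0,-0.11,-0.83,0.03,0,0,0,-0.13,-0.96,0.03,0,0,0,-0.15,-1.1,0.03,0,0,0]}}

```text
t: 20.28
tcp_pos: [0.4863, 0.1068, 0.079]
tcp_rot: [0.111, 3.137, 0.002]
force: [-0.3, 2.3, 2.1]
grip_width: 0.181
```

```bash
python3 - <<'E'
from h import *
st();look("s21");arcrows(-10.8,-15.1)
E
```

```text
t 20.28 pos [0.4863 0.1068 0.079 ] jaw 85.94 zax [ 0.002  0.001 -1.   ] F [-0.33  2.33  2.1 ] T [ 0.495 -0.121  0.238] grip 1.55 q [  6.  -2. 110.   0.  72. -79.]
ball [398. 280.]
headtopL [354. 178.]
ball [-0.0425 -0.0274  0.0412] arc phi -10.87 rad 0.1451
[np.float64(-0.03), np.float64(-0.11)] [np.float64(-0.06), np.float64(-0.25)] [np.float64(-0.08), np.float64(-0.38)] [np.float64(-0.11), np.float64(-0.51)] [np.float64(-0.14), np.float64(-0.65)] [np.float64(-0.18), np.float64(-0.78)] [np.float64(-0.21), np.float64(-0.91)] [np.float64(-0.24), np.float64(-1.04)]
```

View pics/s21c.png

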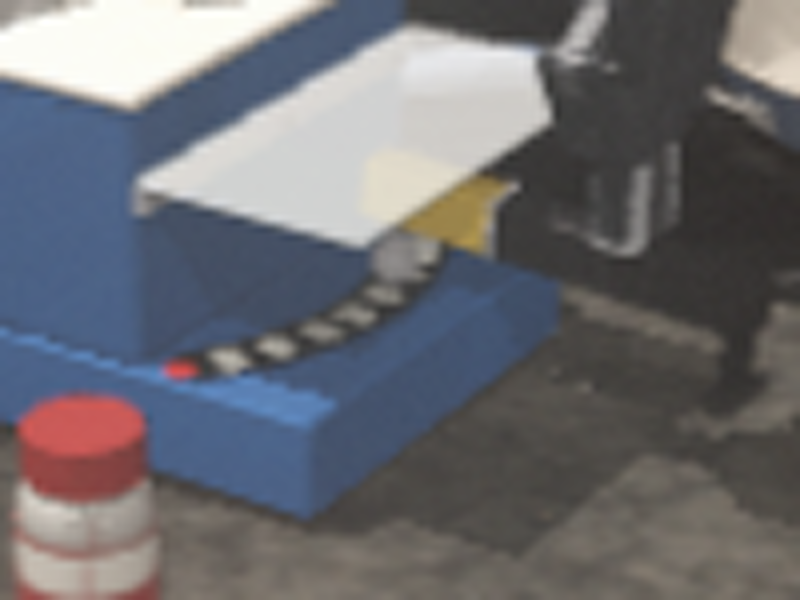

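Five keys are flat; the ball at (398,257) is on key 6.

Emit:
{"api": "send_rows", "payload": {"rows": [-0.02,-0.13,0,0,0,0,-0.05,-0.26,0.01,0,0,0,-0.08,-0.39,0.01,0,0,0,-0.11,-0.52,0.02,0,0,0,-0.14,-0.65,0.02,0,0,0,-0.18,-0.78,0.03,0,0,0,-0.21,-0.91,0.03,0,0,0,-0.24,-1.04,0.03,0,0,0]}}

```text
t: 21.0
tcp_pos: [0.488, 0.0962, 0.0787]
tcp_rot: [0.111, 3.137, 0.001]
force: [-0.3, 2.1, 2.1]
grip_width: 0.18
```

```bash
python3 - <<'E'
from h import *
st();arcrows(-15.1,-19.4)
E
```

```text
t 21.0 pos [0.488  0.0962 0.0787] jaw 85.93 zax [ 0.002  0.001 -1.   ] F [-0.27  2.08  2.11] T [ 0.267 -0.215  0.15 ] grip 1.54 q [  5.  -2. 110.   0.  72. -81.]
ball [-0.04   -0.0376  0.0409] arc phi -15.03 rad 0.145
[np.float64(-0.04), np.float64(-0.15)] [np.float64(-0.08), np.float64(-0.28)] [np.float64(-0.11), np.float64(-0.41)] [np.float64(-0.15), np.float64(-0.54)] [np.float64(-0.19), np.float64(-0.67)] [np.float64(-0.24), np.float64(-0.8)] [np.float64(-0.28), np.float64(-0.93)] [np.float64(-0.32), np.float64(-1.06)]
```

Emit:
{"api": "send_rows", "payload": {"rows": [-0.04,-0.14,0,0,0,0,-0.08,-0.27,0.01,0,0,0,-0.12,-0.4,0.01,0,0,0,-0.16,-0.53,0.02,0,0,0,-0.2,-0.67,0.02,0,0,0,-0.24,-0.8,0.03,0,0,0,-0.28,-0.93,0.03,0,0,0,-0.32,-1.06,0.03,0,0,0]}}

```text
t: 21.67
tcp_pos: [0.4904, 0.0855, 0.0784]
tcp_rot: [0.111, 3.137, 0.002]
force: [-1.1, 1.8, 2.1]
grip_width: 0.18
```

```bash
python3 - <<'E'
from h import *
st();look("s22");arcrows(-19.4,-23.7)
E
```

```text
t 21.67 pos [0.4904 0.0855 0.0784] jaw 85.94 zax [ 0.002  0.001 -1.   ] F [-1.11  1.79  2.06] T [ 0.521 -0.047  0.256] grip 1.54 q [  4.  -2. 110.   0.  72. -82.]
ball [412. 260.]
headtopL [369. 159.]
ball [-0.0367 -0.0483  0.0406] arc phi -19.45 rad 0.145
[np.float64(-0.04), np.float64(-0.12)] [np.float64(-0.09), np.float64(-0.24)] [np.float64(-0.14), np.float64(-0.37)] [np.float64(-0.19), np.float64(-0.5)] [np.float64(-0.24), np.float64(-0.62)] [np.float64(-0.29), np.float64(-0.75)] [np.float64(-0.34), np.float64(-0.88)] [np.float64(-0.39), np.float64(-1.0)]
```

View pics/s22c.png

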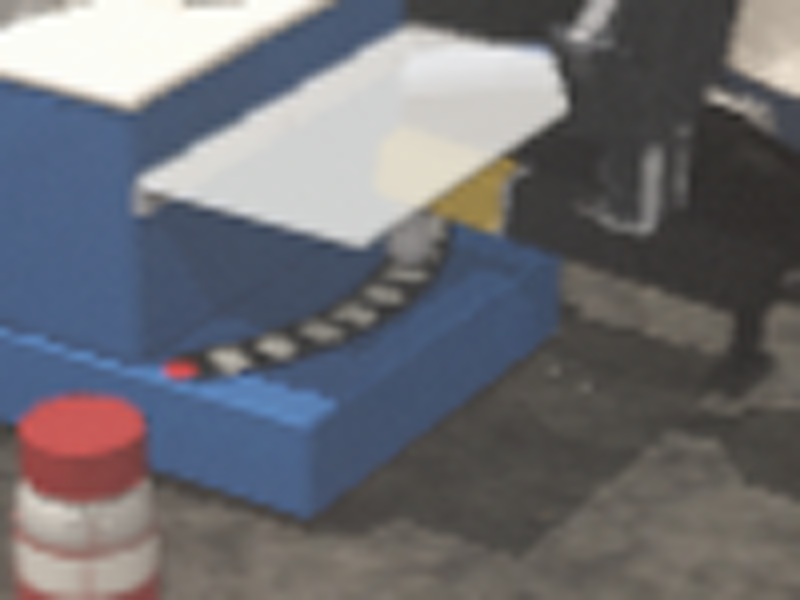

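Emit:
{"api": "send_rows", "payload": {"rows": [-0.05,-0.12,0,0,0,0,-0.09,-0.25,0.01,0,0,0,-0.14,-0.37,0.01,0,0,0,-0.19,-0.5,0.02,0,0,0,-0.24,-0.62,0.02,0,0,0,-0.29,-0.75,0.03,0,0,0,-0.34,-0.88,0.03,0,0,0,-0.39,-1,0.03,0,0,0]}}

```text
t: 22.38
tcp_pos: [0.4936, 0.0752, 0.0781]
tcp_rot: [0.112, 3.137, 0.001]
force: [-0.7, 1.5, 3.0]
grip_width: 0.179
```

```bash
python3 - <<'E'
from h import *
st();arcrows(-23.6,-27.9)
E
```

```text
t 22.38 pos [0.4936 0.0752 0.0781] jaw 85.93 zax [ 0.002  0.001 -1.   ] F [-0.66  1.48  3.02] T [ 0.36  -0.227  0.142] grip 1.53 q [  3.  -2. 110.   0.  72. -83.]
ball [-0.0329 -0.0582  0.0403] arc phi -23.65 rad 0.1451
[np.float64(-0.05), np.float64(-0.11)] [np.float64(-0.11), np.float64(-0.23)] [np.float64(-0.17), np.float64(-0.36)] [np.float64(-0.23), np.float64(-0.48)] [np.float64(-0.28), np.float64(-0.6)] [np.float64(-0.35), np.float64(-0.73)] [np.float64(-0.41), np.float64(-0.85)] [np.float64(-0.47), np.float64(-0.97)]
```

Emit:
{"api": "send_rows", "payload": {"rows": [-0.05,-0.12,0,0,0,0,-0.11,-0.24,0.01,0,0,0,-0.17,-0.36,0.01,0,0,0,-0.23,-0.48,0.02,0,0,0,-0.29,-0.6,0.02,0,0,0,-0.35,-0.73,0.03,0,0,0,-0.41,-0.85,0.03,0,0,0,-0.47,-0.97,0.03,0,0,0]}}

```text
t: 23.05
tcp_pos: [0.4975, 0.0652, 0.0778]
tcp_rot: [0.111, 3.138, 0.002]
force: [-1.8, 2.3, 3.4]
grip_width: 0.18
```

```bash
python3 - <<'E'
from h import *
st();look("s23");arcrows(-27.9,-32.2)
E
```

```text
t 23.05 pos [0.4975 0.0652 0.0778] jaw 85.94 zax [ 0.002  0.001 -1.   ] F [-1.84  2.29  3.4 ] T [0.462 0.014 0.222] grip 1.54 q [  2.  -1. 109.   0.  72. -84.]
ball [417. 240.]
headtopL [376. 141.]
ball [-0.028  -0.0679  0.0401] arc phi -27.96 rad 0.1449
[np.float64(-0.05), np.float64(-0.11)] [np.float64(-0.12), np.float64(-0.23)] [np.float64(-0.18), np.float64(-0.35)] [np.float64(-0.25), np.float64(-0.47)] [np.float64(-0.32), np.float64(-0.58)] [np.float64(-0.39), np.float64(-0.7)] [np.float64(-0.46), np.float64(-0.82)] [np.float64(-0.53), np.float64(-0.93)]
```

View pics/s23c.png

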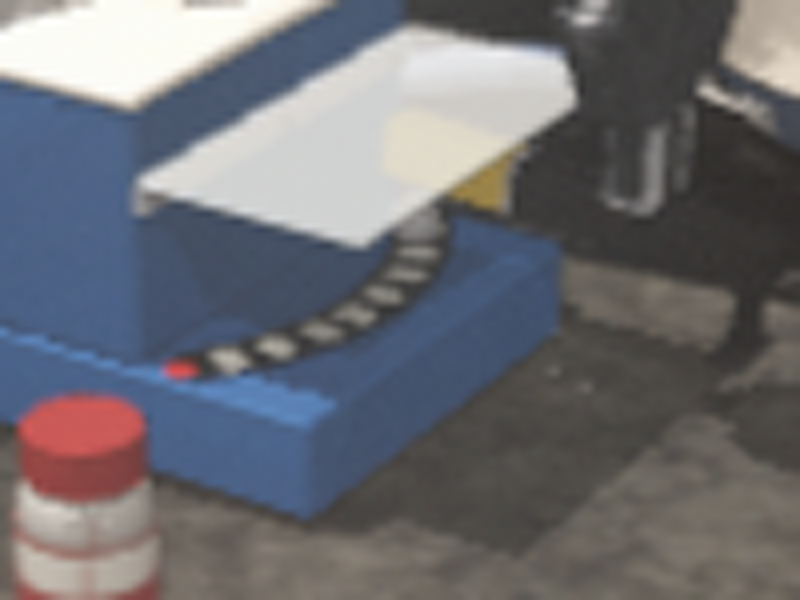

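Seven keys appear flat; the ball is moving onto key 8.

Emit:
{"api": "send_rows", "payload": {"rows": [-0.06,-0.11,0,0,0,0,-0.12,-0.23,0.01,0,0,0,-0.19,-0.35,0.01,0,0,0,-0.25,-0.46,0.02,0,0,0,-0.32,-0.58,0.02,0,0,0,-0.39,-0.7,0.03,0,0,0,-0.46,-0.82,0.03,0,0,0,-0.53,-0.93,0.03,0,0,0]}}

```text
t: 23.77
tcp_pos: [0.5022, 0.0555, 0.0775]
tcp_rot: [0.112, 3.137, 0.001]
force: [-1.1, 1.9, 3.2]
grip_width: 0.18
```

```bash
python3 - <<'E'
from h import *
st();look("s24");arcrows(-32.2,-34.2,4)
save("t24",r.read_camera("top"))
cv2.imwrite("pics/t24c.png",cv2.resize(cv2.imread("pics/t24.png")[100:220,310:450],None,fx=5,fy=5,interpolation=cv2.INTER_CUBIC))
E
```

```text
t 23.77 pos [0.5022 0.0555 0.0775] jaw 85.93 zax [ 0.002  0.001 -1.   ] F [-1.06  1.86  3.24] T [ 0.19  -0.155  0.11 ] grip 1.54 q [  0.  -1. 109.   0.  72. -85.]
ball [418. 230.]
headtopL [376. 132.]
ball [-0.0226 -0.0773  0.0397] arc phi -32.24 rad 0.145
[np.float64(-0.06), np.float64(-0.1)] [np.float64(-0.13), np.float64(-0.21)] [np.float64(-0.2), np.float64(-0.31)] [np.float64(-0.27), np.float64(-0.42)]
```

View pics/s24c.png

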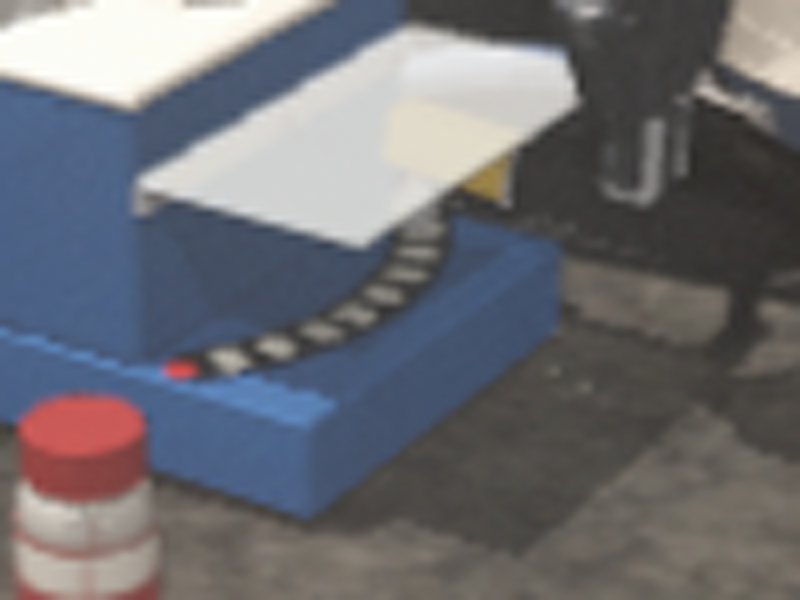

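View pics/t24c.png

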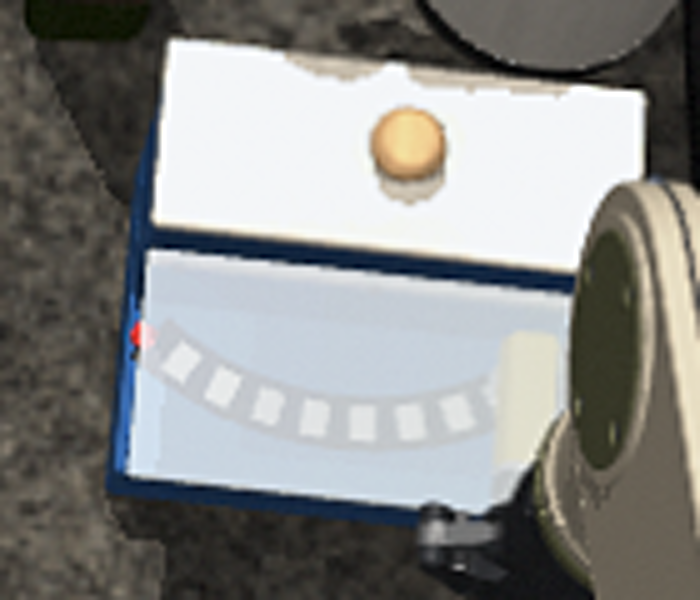

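Top view shows keys 1–7 pressed and visibly shorter (centres from (182,362) to (457,413)), with the head over key 8. Carry on to key 8's far end.

Emit:
{"api": "send_rows", "payload": {"rows": [-0.06,-0.1,0.01,0,0,0,-0.13,-0.21,0.02,0,0,0,-0.2,-0.31,0.03,0,0,0,-0.27,-0.42,0.04,0,0,0,-0.33,-0.52,0.05,0,0,0,-0.33,-0.52,0.05,0,0,0]}}

```text
t: 24.37
tcp_pos: [0.5053, 0.0499, 0.077]
tcp_rot: [0.112, 3.137, 0.001]
force: [-0.4, 0.5, 1.8]
grip_width: 0.181
```

```bash
python3 - <<'E'
from h import *
s=st();print(ball(s))
save("t25",r.read_camera("top"));p=r.camera_params("top")
cv2.imwrite("pics/t25c.png",cv2.resize(cv2.imread("pics/t25.png")[140:220,380:460],None,fx=7,fy=7,interpolation=cv2.INTER_CUBIC))
b=ball(s);k2w=lambda x,y,z:np.array([*(RK@[x,y]+TK),z])
f=lambda q:((q-[380,140]+.5)*7-.5).round(0)
for n,q in dict(headL=(b[0]+.015,b[1]+.011,.108),headR=(b[0]+.015,b[1]-.011,.108),k8=(-.025,-.073,.051),k7=(-.035,-.054,.051)).items(): print(n,f(proj(p,k2w(*q))[0]))
E
```

```text
t 24.37 pos [0.5053 0.0499 0.077 ] jaw 85.92 zax [ 0.002  0.001 -1.   ] F [-0.44  0.46  1.78] T [-0.018 -0.339 -0.008] grip 1.55 q [ -0.  -0. 108.   0.  72. -86.]
[-0.01939479 -0.08248782  0.03919962]
headL [253. 162.]
headR [322. 170.]
k8 [210. 276.]
k7 [151. 299.]
```

View pics/t25c.png

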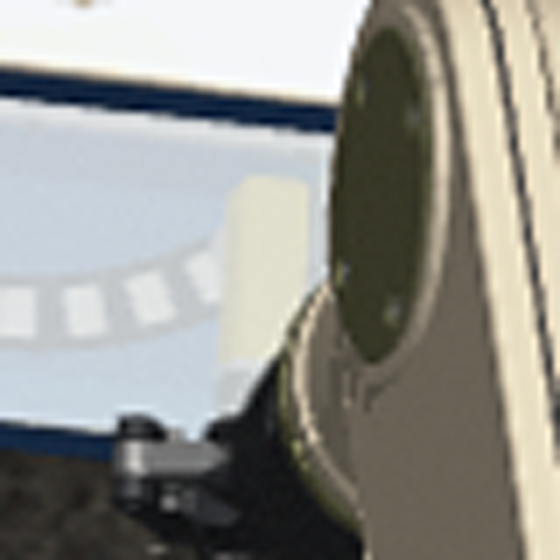

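Ball trails by about 5 mm and is on key 8, slightly past its centre. A few mm further, then lift.

Emit:
{"api": "send_rows", "payload": {"rows": [-0.05,-0.1,0.01,0,0,0,-0.12,-0.2,0.02,0,0,0,-0.18,-0.3,0.03,0,0,0,-0.25,-0.4,0.03,0,0,0,-0.25,-0.4,0.03,0,0,0]}}

```text
t: 24.83
tcp_pos: [0.5075, 0.0459, 0.0767]
tcp_rot: [0.112, 3.137, 0.001]
force: [-0.8, 0.9, 2.9]
grip_width: 0.185
```

```bash
python3 - <<'E'
from h import *
s=st();print(ball(s))
save("t26",r.read_camera("top"));look("s26")
cv2.imwrite("pics/t26c.png",cv2.resize(cv2.imread("pics/t26.png")[140:220,340:440],None,fx=7,fy=7,interpolation=cv2.INTER_CUBIC))
E
```

```text
t 24.83 pos [0.5075 0.0459 0.0767] jaw 85.93 zax [ 0.002  0.001 -1.   ] F [-0.85  0.9   2.91] T [ 0.015 -0.253  0.034] grip 1.58 q [ -1.  -0. 108.   0.  72. -87.]
[-0.01684997 -0.08638394  0.03894308]
ball [417. 222.]
headtopL [375. 123.]
```

View pics/t26c.png

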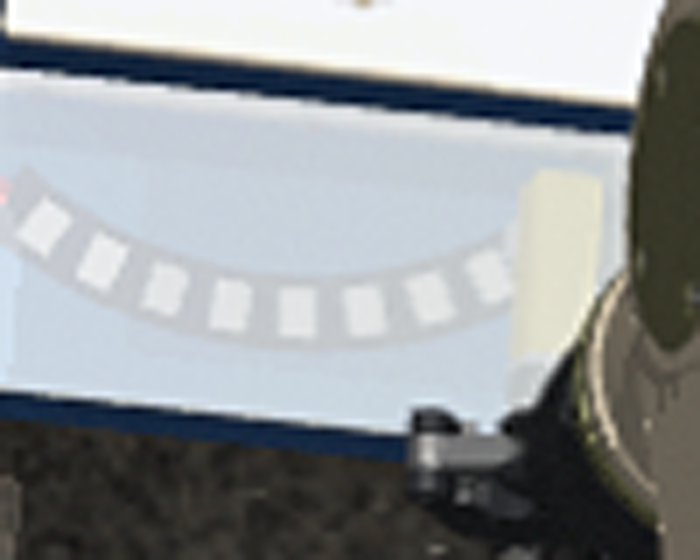

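View pics/s26c.png

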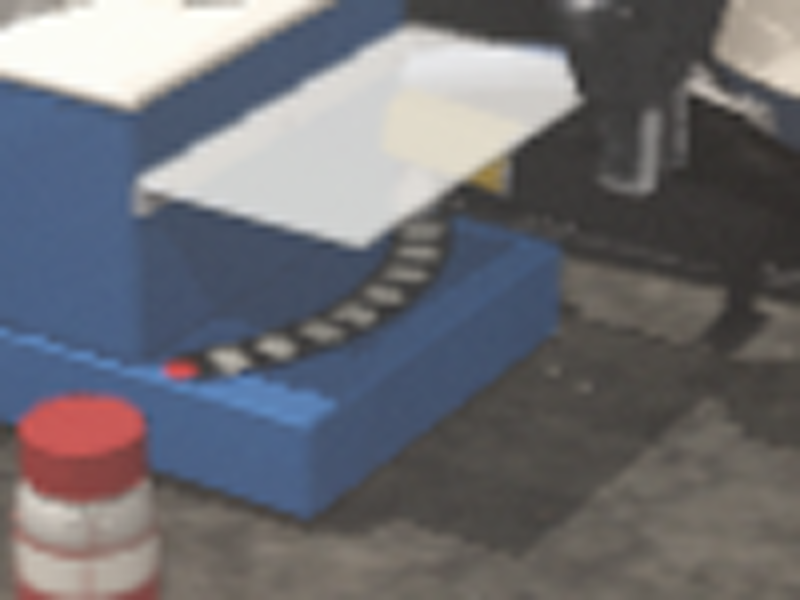

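All eight keys look pressed alike in the top view (key 8 at (487,275)). Ease up and check the tool's pitch.

Emit:
{"api": "send_rows", "payload": {"rows": [0,0,-0.15,0,0,0,0,0,-0.3,0,0,0,0,0,-0.45,0,0,0,0,0,-0.6,0,0,0,0,0,-0.8,0,0,0,0,0,-0.8,0,0,0]}}

```text
t: 25.43
tcp_pos: [0.5072, 0.0461, 0.0849]
tcp_rot: [0.111, 3.138, 0.001]
force: [-0.3, 0.7, 0.4]
grip_width: 0.181
```

```bash
python3 - <<'E'
from h import *
s=st();look("s27")
E
```

```text
t 25.43 pos [0.5072 0.0461 0.0849] jaw 85.94 zax [ 0.002  0.001 -1.   ] F [-0.27  0.71  0.37] T [-0.009  0.026 -0.002] grip 1.55 q [ -1.  -1. 108.   0.  73. -87.]
ball [418. 205.]
headtopL [377. 106.]
```

View pics/s27c.png

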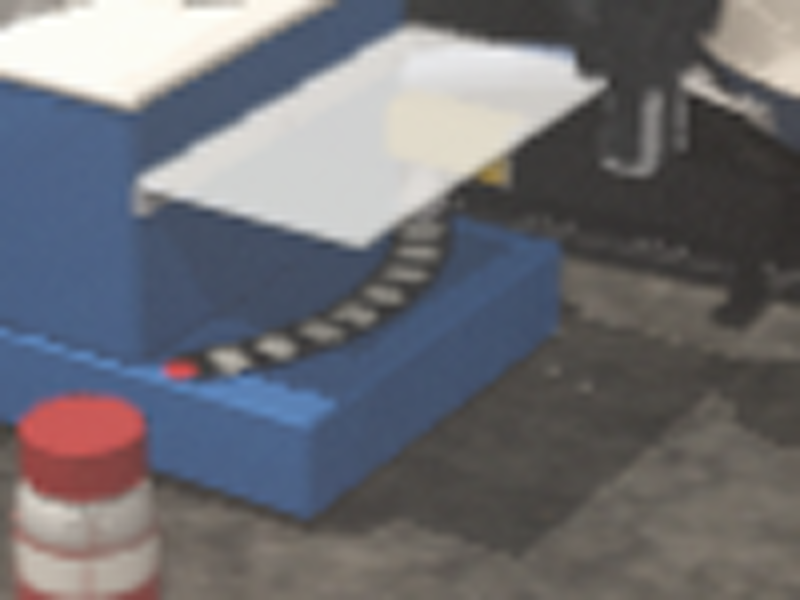

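Emit:
{"api": "send_rows", "payload": {"rows": [0,0,-0.2,0,0,0,0,0,-0.4,0,0,0,0.3,0,-0.45,0,0,0,1,0,-0.45,0,0,0,2,0,-0.45,0,0,0,3,0,-0.45,0,0,0,4,0,-0.45,0,0,0,5,0,-0.45,0,0,0]}}

```text
t: 26.15
tcp_pos: [0.4561, 0.0497, 0.0887]
tcp_rot: [0.111, 3.138, 0.001]
force: [-0.1, -0.6, -0.2]
grip_width: 0.183
```

```bash
python3 - <<'E'
from h import *
s=st();print(ball(s));look("s28")
E
```

```text
t 26.15 pos [0.4561 0.0497 0.0887] jaw 85.94 zax [ 0.001  0.001 -1.   ] F [-0.07 -0.6  -0.22] T [-0.028  0.019  0.025] grip 1.56 q [ -0.  -9. 115.   0.  74. -86.]
[-0.06836231 -0.08635141  0.05094579]
ball [526. 225.]
headtopL [486. 125.]
```

View pics/s28c.png

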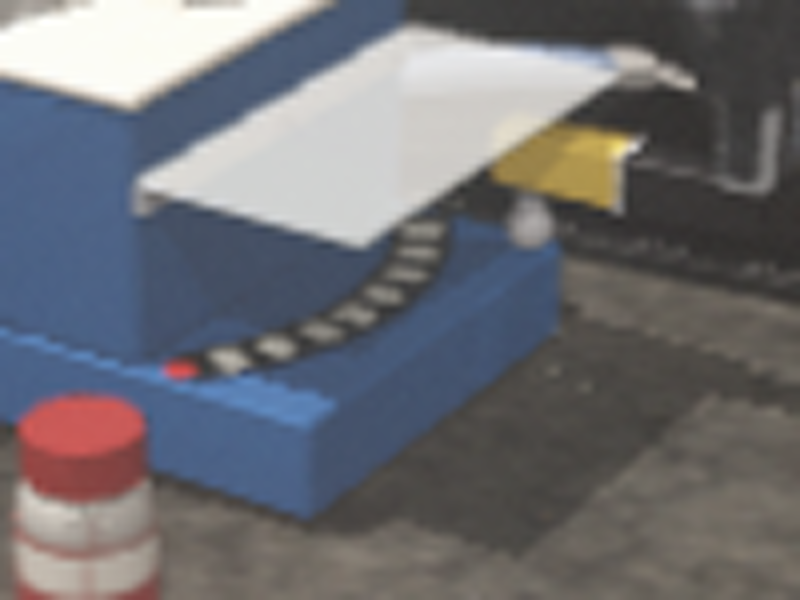

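Emit:
{"api": "send_rows", "payload": {"rows": [1,0,0,0,0,0,2.2,0,0,0,0,0,3.5,0,0,0,0,0,4.8,0,0,0,0,0,6,0,0,0,0,0,7,0,0,0,0,0,7.5,0,0,0,0,0,7.5,0,0,0,0,0]}}

```text
t: 26.87
tcp_pos: [0.3818, 0.055, 0.0887]
tcp_rot: [0.111, 3.138, 0.002]
force: [-0.9, -0.0, -1.6]
grip_width: 0.175
```

```bash
python3 - <<'E'
from h import *
s=st();print(ball(s))
p=r.camera_params("top");print("edge",onz(p,[(250,310),(330,317),(420,319)],0).round(3))
save("t29",r.read_camera("top"))
cv2.imwrite("pics/t29c.png",cv2.resize(cv2.imread("pics/t29.png")[100:220,310:450],None,fx=5,fy=5,interpolation=cv2.INTER_CUBIC))
E
```

```text
t 26.87 pos [0.3818 0.055  0.0887] jaw 85.95 zax [ 0.002  0.001 -1.   ] F [-0.88 -0.01 -1.59] T [ 0.049  0.014 -0.035] grip 1.49 q [  1. -23. 126.   0.  76. -85.]
[-0.14291157 -0.08650737  0.05093391]
edge [[0.3   0.406 0.   ]
 [0.29  0.226 0.   ]
 [0.291 0.021 0.   ]]
```

View pics/t29c.png

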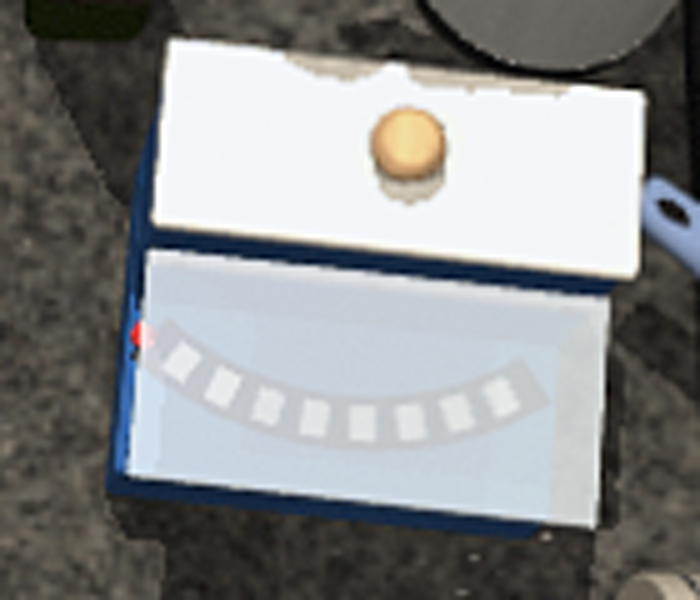

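View pics/t29.png

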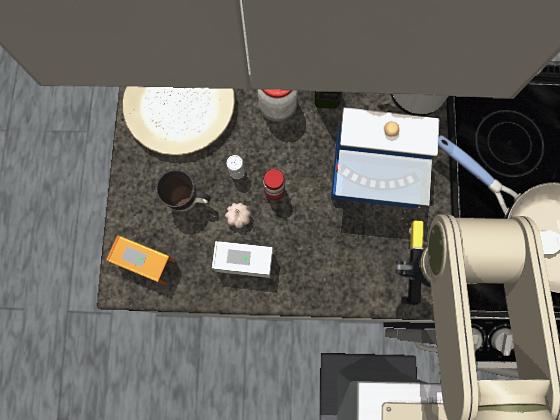

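All eight keys are pressed alike (crop centres from (182,362) to (503,396), same short shape), and the bystanders haven't moved. Next, carry the tool to the open counter and turn it parallel to the keeper's front.

```bash
python3 - <<'E'
from h import *
delta((.40,.22,.115),-4)
E
```

```text
row [-0.58 16.59 -2.58] [ 0.2  0.1 89.9]
```

Emit:
{"api": "send_rows", "payload": {"rows": [0,0.6,-0.5,0,0,4,0,1.6,-1.2,0,0,10,0,2.8,-2,0,0,16,0,4,-2.6,0,0,22,-0.2,5.3,-2.6,0,0,28,-0.3,6.6,-2.6,0,0,34,-0.3,7.9,-2.6,0,0,40,-0.4,9.2,-2.6,0,0,46]}}

```text
t: 27.58
tcp_pos: [0.3938, 0.1472, 0.1152]
tcp_rot: [1.336, 2.841, 0.003]
force: [0.5, 0.1, -2.2]
grip_width: 0.179
```

```bash
python3 - <<'E'
from h import *
st();delta((.40,.22,.115),-4)
E
```

```text
t 27.58 pos [0.3938 0.1472 0.1152] jaw 39.63 zax [ 0.003  0.001 -1.   ] F [ 0.51  0.12 -2.24] T [ 0.     0.057 -0.054] grip 1.53 q [ 13. -18. 120.   0.  78. -26.]
row [5.21 5.13 0.03] [ 0.2 -0.  43.6]
```

Emit:
{"api": "send_rows", "payload": {"rows": [0.7,0.7,0,0,0,6,1.5,1.4,0,0,0,12,2.2,2.1,0,0,0,18,2.9,2.9,0,0,0,24,3.6,3.6,0,0,0,30,4.3,4.3,0,0,0,36,5,5,0,0,0,41,5.2,5.1,0,0,0,43]}}

```text
t: 28.25
tcp_pos: [0.3997, 0.2204, 0.1152]
tcp_rot: [2.285, 2.155, 0.005]
force: [1.3, -0.1, -1.5]
grip_width: 0.179
```

Emit:
{"api": "send_rows", "payload": {"rows": [0,0,1,0,0,0,0,0,2.5,0,0,0,0,0,4,0,0,0,0,0,5.4,0,0,0,0,0,6.2,0,0,0,0,0,6.6,0,0,0,0,0,6.6,0,0,0]}}

```text
t: 28.83
tcp_pos: [0.3983, 0.2186, 0.0479]
tcp_rot: [2.279, 2.162, 0.0]
force: [0.5, 0.6, -1.7]
grip_width: 0.18
```

```bash
python3 - <<'E'
from h import *
s=st()
look("s30")
cv2.imwrite("pics/s30c.png",cv2.resize(cv2.imread("pics/s30.png")[160:290,260:400],None,fx=5,fy=5,interpolation=cv2.INTER_CUBIC))
E
```

```text
t 28.83 pos [0.3983 0.2186 0.0479] jaw -3.04 zax [ 0.  0. -1.] F [ 0.48  0.63 -1.65] T [-0.005  0.016 -0.033] grip 1.54 q [ 22.  -7. 118.  -0.  69.  25.]
ball [832. 470.]
headtopL [831. 342.]
```

View pics/s30c.png

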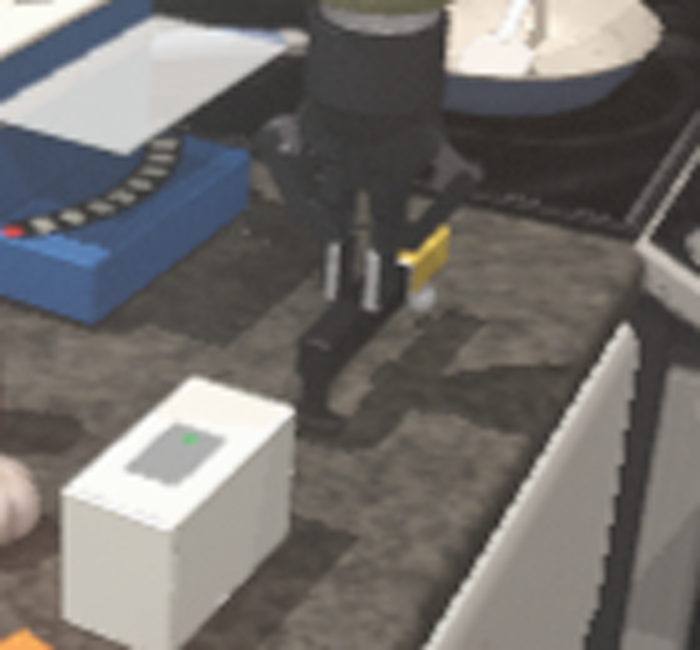

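Tool hangs about 1 cm over the counter, nearly level. Lower it to contact.

Emit:
{"api": "send_rows", "payload": {"rows": [0,0,0.25,0,0,0,0,0,0.5,0,0,0,0,0,0.7,0,0,0,0,0,0.85,0,0,0,0,0,0.95,0,0,0,0,0,1,0,0,0,0,0,1,0,0,0]}}

```text
t: 29.47
tcp_pos: [0.3989, 0.2191, 0.0391]
tcp_rot: [2.279, 2.161, 0.003]
force: [-0.4, 0.2, -1.6]
grip_width: 0.181
```

```bash
python3 - <<'E'
from h import *
s=st()
E
```

```text
t 29.47 pos [0.3989 0.2191 0.0391] jaw -3.06 zax [ 0.002  0.001 -1.   ] F [-0.38  0.22 -1.65] T [0.015 0.031 0.043] grip 1.54 q [ 22.  -6. 118.  -0.  68.  25.]
```

Emit:
{"api": "send_rows", "payload": {"rows": [0,0,0.04,0,0,0,0,0,0.08,0,0,0,0,0,0.12,0,0,0,0,0,0.16,0,0,0,0,0,0.2,0,0,0,0,0,0.2,0,0,0]}}

```text
t: 29.97
tcp_pos: [0.3994, 0.2191, 0.0379]
tcp_rot: [2.279, 2.16, 0.004]
force: [-2.6, -2.0, 6.3]
grip_width: 0.179
```

```bash
python3 - <<'E'
from h import *
s=st()
E
```

```text
t 29.97 pos [0.3994 0.2191 0.0379] jaw -3.07 zax [ 0.003  0.001 -1.   ] F [-2.57 -1.95  6.25] T [-0.292  0.481 -0.051] grip 1.52 q [ 22.  -6. 118.  -0.  68.  25.]
```

Contact at z = 0.0379, matching the height at the second grasp (0.0378), so it is standing level. Release and rise.

Emit:
{"api": "send_rows", "payload": {"rows": [0,0,0,0,0,0,0,0,0,0,0,0,0,0,0,0,0,0,0,0,0,0,0,0,0,0,-1,0,0,0,0,0,-3,0,0,0,0,0,-6,0,0,0,0,0,-9,0,0,0], "jaw": 5.5}}

```text
t: 30.63
tcp_pos: [0.3978, 0.2186, 0.128]
tcp_rot: [2.28, 2.161, 0.0]
force: [0.7, 0.6, 0.9]
grip_width: 0.645
```

Emit:
{"api": "send_rows", "payload": {"rows": [2,0,-3,0,0,0,4,0,-6,0,0,0,7,0,-8,0,0,0,10,0,-8,0,0,0,13,0,-8,0,0,0,16,0,-8,0,0,0,16,0,-8,0,0,0,16,0,-8,0,0,0]}}

```text
t: 31.3
tcp_pos: [0.4067, 0.3798, 0.2075]
tcp_rot: [2.277, 2.163, 0.002]
force: [-0.0, -0.8, 0.1]
grip_width: 0.644
```

```bash
python3 - <<'E'
from h import *
s=st();save("s31",r.read_camera("scene"));save("t31",r.read_camera("top"))
cv2.imwrite("pics/s31c.png",cv2.resize(cv2.imread("pics/s31.png")[150:290,240:380],None,fx=4,fy=4,interpolation=cv2.INTER_CUBIC))
E
```

```text
t 31.3 pos [0.4067 0.3798 0.2075] jaw -2.94 zax [ 0.002  0.    -1.   ] F [-0.02 -0.83  0.1 ] T [-0.042  0.019 -0.008] grip 5.5 q [38.  1. 93. -0. 86. 41.]
```

View pics/s31c.png

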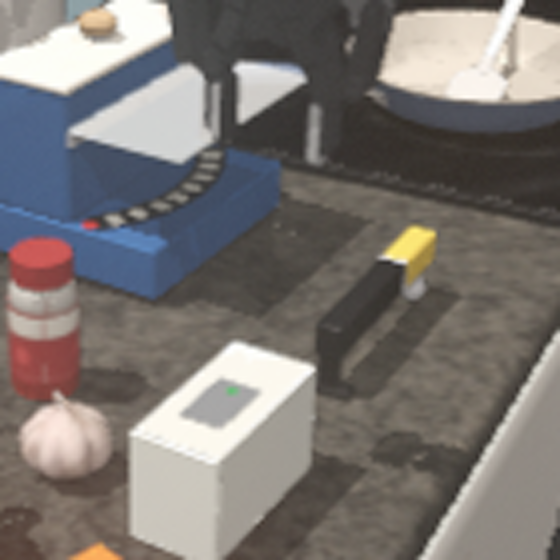

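View pics/t31.png

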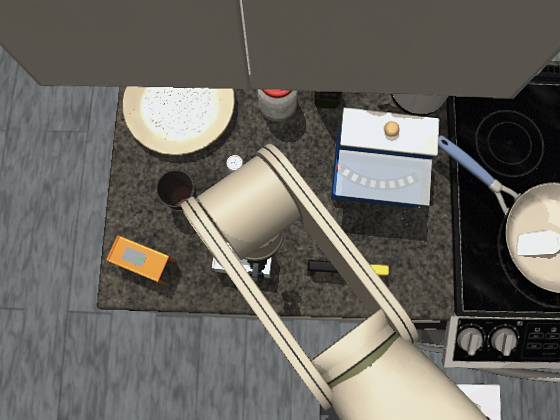

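Tool stands on its ball and foot, clear of keeper and dock, and the robot touches nothing. One numeric check of the keys before handing in.

```bash
python3 - <<'E'
from h import *
p=r.camera_params("top");k2w=lambda x,y,z:np.array([*(RK@[x,y]+TK),z])
for n in ("t0","t29"):
    im=cv2.cvtColor(cv2.imread("pics/top0.png" if n=="t0" else f"pics/{n}.png"),cv2.COLOR_BGR2GRAY).astype(np.float32)
    # brightness profile along arc centre line
    fs=np.arange(36,-36.1,-.25);X=np.array([k2w(*arc(f),.052) for f in fs]);q=proj(p,X).astype(np.float32)
    v=cv2.remap(im,q[:,0].reshape(1,-1),q[:,1].reshape(1,-1),cv2.INTER_LINEAR)[0]
    L=[]
    for i in range(8):
        c=30.4-8.69*i;m=abs(fs-c)<4.35;w=v[m];L.append((round(float(w.max())),round(float((w>(v.min()+v.max())/2).sum()*.25*2.53),1)))
    print(n,round(float(v.min())),L)
E
```

```text
t0 191 [(228, 19.0), (228, 18.3), (222, 18.3), (222, 18.3), (222, 18.3), (222, 19.0), (222, 17.7), (226, 18.3)]
t29 197 [(234, 12.0), (233, 12.0), (228, 11.4), (229, 12.0), (228, 11.4), (228, 11.4), (227, 11.4), (230, 12.0)]
```

All keys show 11.4–12.0 mm of white along the arc, against 18–19 mm before, so they are uniformly down. Handing in.

```bash
python3 - <<'E'
from h import *
print(r.close_job());
E
```

```text
the job is handed in; nothing more can be done
None
```

I locked the keeper and handed the job in at about 31 s of the 72 s allowed. No verdict was reported.

- **Tool handling:** I drew the tool straight out of the white dock, about 15 cm at roughly 4 mm lift. I set it down and took it again by its black handle, about 101 mm behind the ball.
- **Key run:** One unbroken run under the visor, from key 1 beside the red dot past key 8, at about 16 mm/s. The ball pressed with roughly 2–5 N.
- **Finish:** The tool stands on its ball and foot on the open counter, more than 10 cm from the keeper, and the gripper is raised clear.

**Last checks:**
- **Keys:** In the top view all eight changed alike, from 18–19 mm of visible white to 11.4–12.0 mm. This is indirect, because key travel could not be read. On key 1 the ball stopped sinking at about the home height.
- **Tool:** The table contact height on release (0.0379 m) matched the second grasp (0.0378 m), so it stands level.
- **Bystanders:** They looked unmoved in the top view after the run. In the last top view the arm hid the garlic and spice jar, but the scene view from the same moment shows both standing.

**What disagreed:** The tool gave about 3–5° in pitch in the grip while pressing, and lagged a few mm sideways. I made up for it with extra depth and a slightly longer run, and it mostly sprang back when unloaded.

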